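# Clamp a batch of sawn rock bars in the dust-hooded gang clamp

### The job

Load the gang clamp for the surface scan: back the cam lever right off, lift the clear dust hood until it rests on its stop, and lay every sawn rock bar that is on the bench into a channel of its own, flat on the channel floor between its plunger and the end stop. Then turn the cam lever just far enough that the jaw takes up the gap and every bar is held against the end stop with its spring plunger pushed about half-way in - never so far that a plunger is driven solid, which cracks the rock - and shut the hood. Leave the other things on the bench where they are.

Things in the scene. Friction and masses are not known exactly. Their poses are not given: they have to be found in the camera images.
- clamp_bed: Gang clamp on a fixed aluminium plate, 235 x 172 mm. Origin on the bench under it; +x runs from the cam lever (robot's side) to the hood hinge, y left, z up. Three channels along x at y = +56, 0, -56 mm: floor at z = 22 mm, 30 mm wide between low rails that rise 8.5 mm above the floor from x = -18 to +42 mm.
- channel_left (a point): Middle of the left channel's floor, 22 mm above the bench (10 mm along +x of the clamp bed's origin). Axes as the clamp bed's.
- channel_middle (a point): The same for the middle channel.
- channel_right (a point): The same for the right channel.
- end_stop: Steel stop bar across the far (+x) end of the three channels, 26 mm high and 160 mm wide, locked in place; how far along it is set differs by a few mm from start to start. Origin on its clamping face (the face towards the jaw) at channel floor height; x points away from the jaw.
- jaw_face (a point): Middle of the front (+x) face of the dark jaw bar (148 mm wide, top 52 mm above the bench) that slides along the bed's x. At each channel a sprung plunger (rubber tip 16 mm across, 36 mm above the bench) stands 20 mm out of this face when free and can be pushed in 8 mm (2 N per mm). With the lever backed right off, plunger tips and end stop are 77 to 83 mm apart.
- cam_lever (a joint): Angle of the cam lever (rad). 0: backed right off, lever pointing to the bed's +y (left). It grows anticlockwise seen from above, the lever swinging past the robot's side (1.57: pointing to -x) up to 2.6. The spiral eccentric moves the jaw 9 mm per radian towards the end stop, and draws it back. Friction holds the lever where it is left; it takes 5 to 8 N at the grip.
- cam_pivot (a point): The cam lever's vertical axis (75 mm above the bench). Nothing of the cam or lever stands higher than 66 mm except the lever's grip.
- lever_grip (a point): The upright black grip at the lever's end, 100 mm from the pivot: 18 to 20 mm thick, from 56 to 101 mm above the bench; this point is 82 mm above the bench. The lever's arm below it is 16 mm wide, 46 to 56 mm above the bench.
- plunger_left (a joint): How far the left channel's plunger is pushed into the jaw (m): 0 free, 0.008 solid.
- plunger_middle (a joint): The same for the middle channel.
- plunger_right (a joint): The same for the right channel.
- hood (a joint): Opening angle of the clear plastic dust hood (rad): 0 shut, 1.66 open on its stop. Hinged at its back; beyond about 1.0 it falls open by itself, below that it falls shut, slowly (damped).
- hood_handle (a point): Middle of the hood's handle: a steel bar 10 mm thick and 110 mm long along y, 30 mm above the hood's top near its front edge (about 106 mm above the bench when shut, x of this frame along the bed's x). Moves with the hood.
- hood_hinge (a point): The hood's hinge axis, which runs along the bed's y, 30 mm above the bench.
- core_plug_tall: Bystander: rock core plug standing at the back, 38 mm across, 50 mm tall. Origin under its middle.
- core_plug_short: Bystander: rock core plug standing at the back, 38 mm across, 38 mm tall. Origin under its middle.
- dust_brush: Bystander: flat wooden-handled brush, 168 mm long, lying at the back right.
- lens: Bystander: small folding lens, 58 mm long, lying in front of the oscilloscope.
- rock_bar_0: Sawn rock bar, grey, 70 mm long (x) and 24 mm square, about 0.1 kg, lying on the bench at the robot's right. Origin at its middle. Two or three such bars are there; absent ones give None from the start.
- rock_bar_1: Sawn rock bar, grey, 70 mm long (x) and 24 mm square, about 0.1 kg, lying on the bench at the robot's right. Origin at its middle. Two or three such bars are there; absent ones give None from the start.
- rock_bar_2: Sawn rock bar, grey, 70 mm long (x) and 24 mm square, about 0.1 kg, lying on the bench at the robot's right. Origin at its middle. Two or three such bars are there; absent ones give None from the start.

How it is judged (in metres and radians):
On the way, in this order (a step that is already met when the one before it is completed fails the run):
1. the cam lever is backed right off and the dust hood rests open on its stop (value of joint cam_lever below 0.25 rad and value of joint hood above 1.6 rad), for 0.3 s.
2. every bar is clamped in a channel, between its plunger and the end stop (contact force between each of rock_bar_0, rock_bar_1, rock_bar_2 and jaw above 1.5 N and contact force between each of rock_bar_0, rock_bar_1, rock_bar_2 and end_stop above 0.7 N and angle between the x axis of each of rock_bar_0, rock_bar_1, rock_bar_2 and the x axis of clamp_bed, either way round below 0.09 rad and z of each of rock_bar_0, rock_bar_1, rock_bar_2 in the frame of clamp_bed below 0.038 m and (y of rock_bar_0 in the frame of clamp_bed between 0.049 and 0.063 m or y of rock_bar_0 in the frame of clamp_bed between -0.007 and 0.007 m or y of rock_bar_0 in the frame of clamp_bed between -0.063 and -0.049 m) and linear speed of each of rock_bar_0, rock_bar_1, rock_bar_2 below 0.02 m/s and (y of rock_bar_1 in the frame of clamp_bed between 0.049 and 0.063 m or y of rock_bar_1 in the frame of clamp_bed between -0.007 and 0.007 m or y of rock_bar_1 in the frame of clamp_bed between -0.063 and -0.049 m) and (y of rock_bar_2 in the frame of clamp_bed between 0.049 and 0.063 m or y of rock_bar_2 in the frame of clamp_bed between -0.007 and 0.007 m or y of rock_bar_2 in the frame of clamp_bed between -0.063 and -0.049 m)), for 0.3 s.
At the end, for the whole second after the job is handed in: Every bar lies down in a channel (centre within 7 mm of its middle line, under 38 mm high; along it within 5 degrees), pressed by its plunger with over 1.5 N and on the end stop with over 0.7 N; no plunger in more than 7.2 of its 8 mm; the hood is shut (within 0.04 rad) (all of step 2 and value of joint hood below 0.04 rad and value of joint each of plunger_left, plunger_middle, plunger_right below 0.0072 m); the robot touches nothing.
It fails at once if the jaw was overrun on a bar: driven so close to the end stop (under 82.5 mm from jaw face to stop) that a plunger has 7.5 of its 8 mm used up (x of jaw_face in the frame of end_stop above -0.0825 m and contact force between any of rock_bar_0, rock_bar_1, rock_bar_2 and jaw above 8 N).
It fails at once if a bystander (a core plug, the brush, the lens) was moved more than 5 cm (distance of any of core_plug_tall, core_plug_short, dust_brush, lens from where it was at the start of the episode above 0.05 m).
Of rock_bar_0, rock_bar_1, rock_bar_2 only 2 to 3 are there at a start; the rules pass over those that are not, and their reading is None.
At some moment in a run one of rock_bar_0, rock_bar_1, rock_bar_2 may be knocked a few centimetres aside while the robot is not near it.
Once in a run the grip may slacken for a moment while it holds something.
It also fails if it takes over 192 s, if anything falls off the work surface, if the arm or the gripper's body presses on something with over 40 N, if the wrist force passes 120 N, or if a joint passes its speed limit or range.

### The arm

A 6-joint arm with a two-finger parallel gripper is mounted at the origin on a cart in front of the work surface, level with it; the furniture and walls round the work are solid. World frame = base frame: x ahead of the robot, y to its left, z up, the work surface at z = 0. Lengths are in mm, angles in degrees, forces in N, time in s.
With the tool pointing down it reaches from about 300 to 850 mm from the base axis. Payload 4.2 kg.
Tool frame: the origin (TCP) lies between the finger pads; the fingertips stand 14 mm ahead of it and the grasp point (between the pads) lies 5 mm behind it; z points along the fingers, y is the line along which they close (so a half turn about z gives the same grasp; the last joint's range is limited). The gripper opens to 91 mm and grips with 3 to 60 N. Pads are 32 mm wide; open, the fingers measure 118 mm over their backs; the gripper's body (76 mm by 178 mm) begins 60 mm behind the grasp point.
Start: joints at [-66.807, 18.312, 89.639, -0, 72.044, -1.146], TCP at [236.984, -523.909, 227.976] pointing down, gripper open.
Joint ranges: [-177.97, 177.97], [-48.28, 115.42], [12.27, 149.76], [-77.06, 257.06], [2.81, 150.46], [-146.56, 146.56]. Speed limits (degrees/s): [147.25, 147.25, 180, 180, 180, 180].

### API

Orientations are given as [roll, pitch, yaw] about the fixed x, y, z axes, in that order (R = Rz(yaw) Ry(pitch) Rx(roll)).
In Python, from workcell import * gives the robot as it stands. The module is installed in compiled form; this text tells all that it offers.
- The arm moves only by the tool send_rows, never from a script. Its argument "deltas" is a list of rows, each a list of 2 entries, a list of its own where there are three numbers: the shift along the tool's x, y, z normalised to -1 to 1, where 1 is 0.5 m, then the turn, a rotation vector about the tool's x, y, z normalised to -1 to 1, where 1 is 0.5 rad. A call has 1 to 10 rows; each row shifts and turns the commanded pose from where the row before left it, along the tool's axes as they then stand; what a row does not reach is not made up. A row lasts 1/10 s, in which the tool goes at most 50 mm and 8.59 degrees, less where a joint would pass 70% of its speed; a pose out of reach is approached as far as the arm can. A call with a number of a shift or a turn outside -1 to 1 is refused whole. A call with a gripper value outside its range is refused whole. "grip" is the closure, from 0 (fully open) to 1 (shut), set as the call begins (left out, the last holds). The fingers move at their own pace and stop on an object; "grip_force" is the grip in N (left out, the last holds). Time passes only in rows, so rows that do not move let the fingers close. It gives the time, the measured TCP pose, the force, the opening and the grip force at its end, in the units of the state.
- state(): the state, without advancing time (a new reading comes with each control period).
- grab_frame(name): name is "scene" or "top"; returns the picture (480x640x3 uint8, red, green, blue); there is no depth.
- calibration(name): a dict with "mtx" (3x3 intrinsics, pixels), "R" (3x3) and "t" (3): a world point X has camera coordinates R X + t. Camera axes: x right, y down, z forward; pixel columns grow to the right and rows downward; lengths in mm; the calibration is good to about 2 mm. A picture is of the moment at which its call begins. calibration takes no time and is no camera call.
- job_done(): hands the job in; it is judged then, once.
Trained networks look in the newest picture that a camera, given by its name, has taken for a name from the list of things; names that differ only in an ending like _2 or _b are one class to them, and where a whole thing is asked for, a point or a joint stands for the part that bears it (a point fixed in the world has none). Each returns a list of dicts, best first, with "p" (0 to 1); they miss things now and then, are a little off and sometimes report something else, mostly with a low value. They report only what shows in the picture. A call takes as long as a camera call.
- trace(camera, label): "pixels" (480x640 bool, what is visible of it) and "bbox" ([left, top, width, height] in pixels, round what is visible of it).
The state is a dict: "time_s": time; "qpos": joint angles; "qvel": joint speeds; "effort": joint torques, N m; "ee_pos": TCP position; "ee_rot": TCP orientation; "force": force on the tool from outside, world axes, zero at the start; "torque": the same for the moment, N m; "gripper_width": finger opening in mm; "gripper_force": force on a finger pad.
Only numpy, scipy, OpenCV 4.12 (cv2) and the standard library are available. Lean on these libraries where they do the work, as an engineer would, in place of code of your own. Each camera call takes 0.05 s, during which the arm holds its last target. There are 200 camera calls.

## Working session

There is one attempt and no reset: what is moved stays moved. The work goes in short steps, Python scripts to look and compute and a tool call to move; the robot and the scene stay as the last step left them, time stands still between calls to the robot, and variables do not carry over. Pictures are saved under pics/ and viewed, at most 14 in all, crops included, and the job is handed in when it is done.

Besides the shell and the picture viewer there is one more tool, called after "Emit:" by a JSON object that holds its "fn" and its "kwargs", one argument or row to a line. send_rows: Moves the arm, as the interface text tells. Scaled input: -1 to 1 covers 0.5 m each way for a shift and 0.5 rad each way for a turn. Its arguments: {"type":"object","properties":{"deltas":{"type":"array","items":{"type":"array"}},"grip":{"type":"number"},"grip_force":{"type":"number"}},"required":["deltas"]}

```bash
mkdir -p pics; python3 - <<'E'
from workcell import *
import cv2
for n in("scene","top"):
    cv2.imwrite(f"pics/{n}0.png",grab_frame(n)[:,:,::-1]); c=calibration(n); print(n,c)
print(state())
E
```

```text
scene {'mtx': array([[571.12929459,   0.        , 313.80506896],
       [  0.        , 571.12929459, 242.90278893],
       [  0.        ,   0.        ,   1.        ]]), 'R': array([[-0.62870353,  0.77753242,  0.01323634],
       [ 0.67952261,  0.55757123, -0.47682633],
       [-0.37812813, -0.290788  , -0.87889786]]), 't': array([ 586.61152602, -204.97705148, 1529.88281111])}
top {'mtx': array([[511.3572473 ,   0.        , 321.40034995],
       [  0.        , 511.3572473 , 241.64895109],
       [  0.        ,   0.        ,   1.        ]]), 'R': array([[-0.01610768, -0.99984609,  0.0069524 ],
       [-0.98565322,  0.01470987, -0.16814087],
       [ 0.16801272, -0.00956101, -0.98573846]]), 't': array([-268.0864634 ,  591.55052051,  989.6683466 ])}
{'time_s': 0.1, 'qpos': array([-6.68065278e+01,  1.83471288e+01,  8.96988373e+01,  9.54303563e-06,
        7.20445974e+01, -1.14625584e+00]), 'qvel': array([ 0.02936022, -0.05513007, -0.17374919,  0.00063307,  0.00843974,
        0.00386814]), 'effort': array([ 2.74403565e-04, -4.13331521e+01, -2.32509989e+01,  7.28624873e-02,
        4.22004447e-02, -4.47728485e-05]), 'ee_pos': array([ 236.81236902, -523.49854032,  227.2167789 ]), 'ee_rot': array([-1.79909455e+02, -1.82075833e-03,  2.43397237e+01]), 'force': array([ 0.65519272, -0.01527574, -0.197448  ]), 'torque': array([ 0.03555304, -0.0084106 ,  0.0299762 ]), 'gripper_force': 0.0, 'gripper_width': 91.12288232867091}
```

View pics/scene0.png

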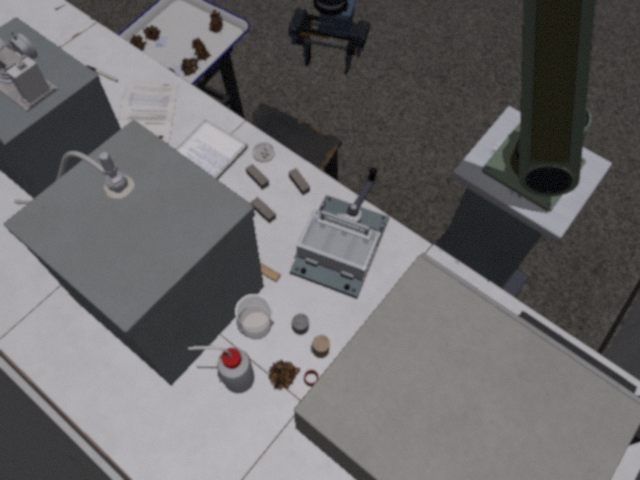

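View pics/top0.png

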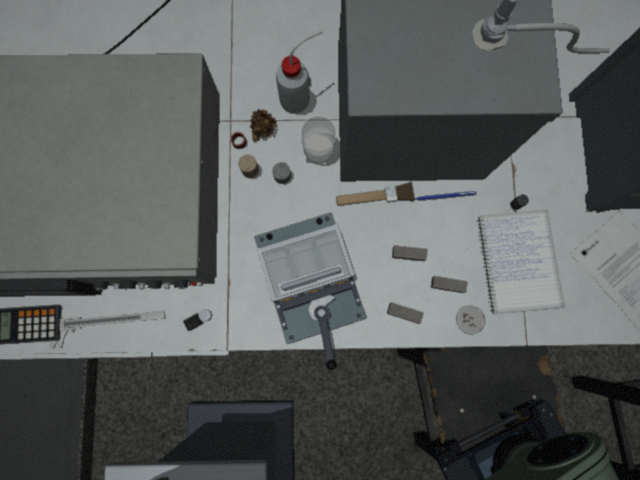

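The top view shows the clamp at about (310,275), with its handle at (310,280). The lever pivot is at (321,312) and the grip at (331,363), pointing towards the robot. Three bars lie at (409,253), (449,284) and (405,312).

```bash
cat > h.py <<'E'
from workcell import *
import numpy as np, cv2
C={n:calibration(n) for n in("scene","top")}
def ray(n,uv):
    c=C[n]; d=c["R"].T@np.linalg.solve(c["mtx"],[uv[0],uv[1],1.]); return -c["R"].T@c["t"],d
def atz(n,uv,z):
    o,d=ray(n,uv); return o+d*(z-o[2])/d[2]
def tri(us,ut):
    A=[];b=[]
    for n,u in(("scene",us),("top",ut)):
        o,d=ray(n,u); d/=np.linalg.norm(d); P=np.eye(3)-np.outer(d,d); A.append(P);b.append(P@o)
    x=np.linalg.solve(sum(A),sum(b)); return x,[np.linalg.norm(P@x-q) for P,q in zip(A,b)]
def proj(n,X):
    c=C[n]; p=c["mtx"]@(c["R"]@np.asarray(X,float)+c["t"]); return p[:2]/p[2]
def rect(m):
    p=np.argwhere(m)[:,::-1].astype(np.float32); return cv2.minAreaRect(p)
E
cat > look.py <<'E'
from h import *
import sys
for lab in sys.argv[1:]:
    for n in("scene","top"):
        for d in trace(n,lab):
            if d["p"]<.25: continue
            r=rect(d["pixels"]); print(lab,n,round(d["p"],2),"bbox",d["bbox"],"n",d["pixels"].sum(),"c",np.round(np.argwhere(d["pixels"]).mean(0)[::-1],1),"rect",np.round(r[0],1),np.round(r[1],1),round(r[2],1))
E
python3 look.py rock_bar_0 clamp_bed lever_grip hood_handle jaw_face end_stop
python3 - <<'E'
import cv2
im=cv2.imread("pics/top0.png")[200:380,230:480]; cv2.imwrite("pics/t0c.png",cv2.resize(im,None,fx=3.2,fy=3.2,interpolation=2))
im=cv2.imread("pics/scene0.png")[140:310,230:430]; cv2.imwrite("pics/s0c.png",cv2.resize(im,None,fx=3.5,fy=3.5,interpolation=2))
E
```

```text
rock_bar_0 scene 0.84 bbox [288.6, 167.5, 24.1, 26.0] n 272 c [298.8 180.8] rect [298.7 180.8] [27.2 10.8] 56.3
rock_bar_0 scene 0.81 bbox [245.6, 167.6, 22.7, 23.3] n 305 c [256.7 176.2] rect [256.5 176. ] [27.6 12. ] 45.0
rock_bar_0 scene 0.58 bbox [251.1, 195.0, 25.6, 27.5] n 292 c [263.  209.2] rect [262.8 209.3] [28.3 10.6] 45.0
rock_bar_0 top 0.96 bbox [391.0, 244.6, 35.6, 17.7] n 452 c [409.3 252.9] rect [409.1 253.2] [34.9 13.8] 6.1
rock_bar_0 top 0.67 bbox [433.0, 276.0, 34.1, 14.5] n 425 c [448.8 284.1] rect [448.9 284.1] [35.3 12.5] 9.5
rock_bar_0 top 0.61 bbox [384.6, 303.1, 39.7, 21.3] n 448 c [405.2 312.7] rect [404.9 312.8] [35.1 13.6] 18.4
clamp_bed scene 0.67 bbox [290.3, 167.8, 19.0, 23.5] n 312 c [298.3 180.4] rect [298.2 180.7] [28.  12.2] 56.3
lever_grip scene 0.69 bbox [336.6, 164.7, 43.8, 55.0] n 423 c [361.1 196.7] rect [363.9 195.4] [20.8 58.5] 33.7
lever_grip top 0.57 bbox [309.6, 293.3, 27.8, 74.8] n 730 c [323.8 328.4] rect [322.2 331.8] [73.2 24.7] 87.4
hood_handle scene 0.86 bbox [293.7, 210.4, 85.4, 69.6] n 3697 c [337.9 242.7] rect [337.2 242.2] [76.1 51.8] 18.8
hood_handle top 0.78 bbox [260.3, 224.6, 93.8, 76.8] n 4742 c [304.9 262.3] rect [305.1 262.2] [55.8 87.3] 72.4
jaw_face top 0.9 bbox [282.2, 279.5, 69.7, 32.4] n 691 c [316.5 294.2] rect [315.5 293.9] [11.5 73.1] 72.2
```

View pics/t0c.png

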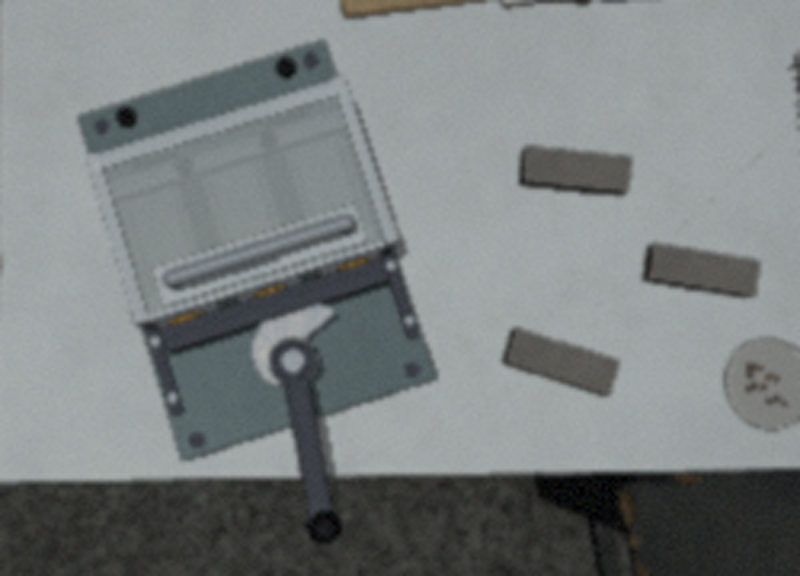

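View pics/s0c.png

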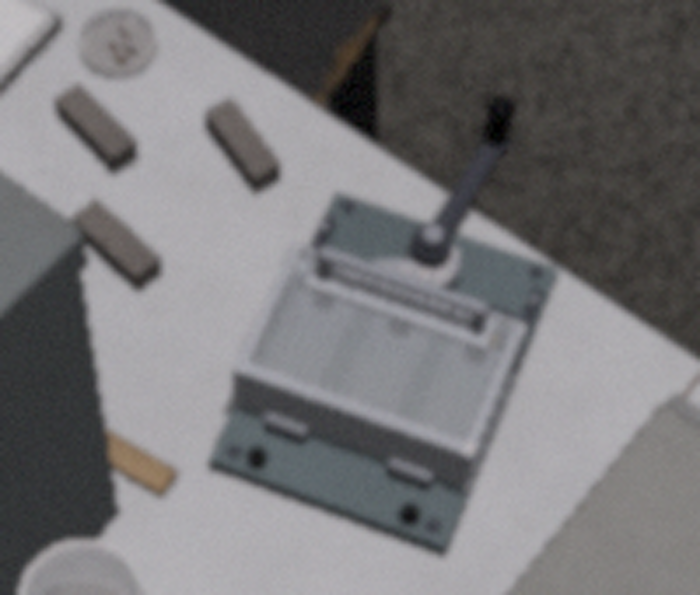

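```bash
python3 - <<'E'
from h import *
T=lambda x,y:(230+(x-1)/3.2,200+(y-1)/3.2)
S=lambda x,y:(230+(x-1)/3.5,140+(y-1)/3.5)
P={"BL":((447,547),(80,115)),"BR":((213,464),(325,42)),"FL":((553,268),(182,460)),"FR":((338,195),(438,378)),
"hR":((324,270),(350,225)),"hL":((480,320),(172,280)),"grip":((500,107),(323,525)),"piv":((432,232),(293,360))}
R={}
for k,(s,t) in P.items():
    x,e=tri(S(*s),T(*t)); R[k]=x; print(k,np.round(x,1),np.round(e,1))
z=12
for k in("BL","BR","FL","FR"): print(k,np.round(atz("top",T(*P[k][1]),z),1),np.round(atz("scene",S(*P[k][0]),z),1))
for a,b in(("FL","BL"),("FR","BR"),("FR","FL"),("BR","BL"),("hR","hL")):
    d=R[b]-R[a]; print(a,b,np.linalg.norm(d[:2]),np.degrees(np.arctan2(d[1],d[0])))
print(np.mean([R[k] for k in("BL","BR","FL","FR")],0))
bs=[(298.7,180.8),(256.6,176.1),(262.9,209.2)]; bt=[(405.1,312.7),(448.9,284.1),(409.2,253)]
for s,t in zip(bs,bt): print("bar",tri(s,t),atz("top",t,22))
E
```

```text
BL [ 607.  -136.1   18.5] [1.7 1.7]
BR [ 655.6 -298.    10.2] [1.9 1.9]
FL [ 384.9 -204.5   18.8] [1.2 1.2]
FR [ 432.4 -366.3   13.6] [1.9 1.9]
hR [ 524.  -308.8   85.5] [1.8 1.8]
hL [ 492.  -201.6   92.9] [1. 1.]
grip [ 347.9 -290.2   98.9] [0.1 0.1]
piv [ 444.4 -274.3   69.7] [0.2 0.2]
BL [ 609.  -136.7   12. ] [ 603.6 -135.9   12. ]
BR [ 656.1 -299.6   12. ] [ 655.5 -295.7   12. ]
FL [ 384.2 -203.1   12. ] [ 381.6 -207.2   12. ]
FR [ 433.3 -368.1   12. ] [ 430.8 -365.2   12. ]
FL BL 232.36302261765022 17.124567125709735
FR BR 233.36461529358553 17.01799014397983
FR FL 168.65409041812072 106.35756441982849
BR BL 169.07773330186 106.6987804770065
hR hL 111.84622158716458 106.619691372874
[ 519.98287607 -251.22245579   15.27411107]
bar (array([ 442.35644936, -447.52955411,   14.74517218]), [np.float64(0.14108554910816448), np.float64(0.14108554910811613)]) [ 442.21523247 -446.42570805   22.        ]
bar (array([ 500.02427528, -541.7876156 ,   13.73111337]), [np.float64(0.0392525133294577), np.float64(0.03925251332950567)]) [ 499.32624054 -539.61606274   22.        ]
bar (array([ 566.40226384, -461.49305848,   15.47229408]), [np.float64(0.09375097870787356), np.float64(0.09375097870782022)]) [ 565.49840943 -460.3841027    22.        ]
```

```bash
cat >> h.py <<'E'
from scipy.spatial.transform import Rotation as Ro
YAW=16.8; UX=np.array([np.cos(np.radians(YAW)),np.sin(np.radians(YAW)),0]); UY=np.array([-UX[1],UX[0],0])
def down(yaw,pitch=0):  # tool pointing down, tool x at world yaw; pitch turns about bed y axis (+: fingers swing towards -x, body to +x)
    return Ro.from_rotvec(np.radians(pitch)*UY)*Ro.from_euler("xyz",[180,0,yaw],degrees=True)
def rows(p0,r0,p1,r1,n,pr=""):
    w=(r0.inv()*r1).as_rotvec()/n; d=r0.inv().apply(np.asarray(p1,float)-p0)
    M=sum(Ro.from_rotvec(w*k).as_matrix() for k in range(n)); v=np.linalg.solve(M,d)
    print(pr,n,"x",np.round(v/500,4).tolist(),np.round(w/.5,4).tolist(),"" if np.linalg.norm(v)<50 and np.linalg.norm(w)<.15 else "TOO FAST")
def chain(steps):
    "steps: (pos,rot,n[,label]) from measured pose"
    s=state(); p=s["ee_pos"]; r=Ro.from_euler("xyz",s["ee_rot"],degrees=True)
    for st in steps:
        rows(p,r,*st); p=np.asarray(st[0],float); r=st[1]
E
python3 - <<'E'
from h import *
T=lambda x,y:(230+(x-1)/3.2,200+(y-1)/3.2)
S=lambda x,y:(230+(x-1)/3.5,140+(y-1)/3.5)
O=np.array([520,-251,0])
b=lambda X:np.round([(X-O)@UX,(X-O)@UY,X[2]],1)
for u in((285,425),(410,468)): print("hinge",b(atz("scene",S(*u),30)))
for u in((350,225),(172,280)): print("handle top106",b(atz("top",T(*u),106)),S(*(0,0)) and (proj("scene",atz("top",T(*u),106))-[230,140])*3.5+1)
for n,u in(("hood front R top",(395,243)),("hoodfrontL top",(140,322)),("back L",(95,158)),("back R",(345,88))): print(n,b(atz("top",T(*u),76)))
g=np.array([348,-290.2,0]);p=np.array([444.4,-274.3,0]);
print(b(g),b(p))
a=np.radians(YAW+90); g0=p+100*np.array([np.cos(a),np.sin(a),0])
chain([((348,-290,190),down(30),6,"over"),((348,-290,84),down(30),4,"down"),((g0[0],g0[1],84),down(30-82.6),20,"arc")]); print(g0)
E
```

```text
hinge [ 79.  -44.7  30. ]
hinge [76.7 44.8 30. ]
handle top106 [-14.5 -56.8 106. ] [322.61190998 251.35835524]
handle top106 [-13.6  53.9 106. ] [478.90789819 307.84537712]
hood front R top [-30.5 -81.9  76. ]
hoodfrontL top [-29.2  81.1  76. ]
back L [75.9 78.4 76. ]
back R [ 71.  -82.6  76. ]
[-176.    12.2    0. ] [-79.1  -0.5   0. ]
over 6 x [0.0681, -0.0531, 0.0127] [0.0, -0.0, -0.0329] 
down 4 x [0.0, -0.0, 0.053] [0.0, 0.0, 0.0] 
arc 20 x [0.0053, -0.0132, -0.0] [0.0, -0.0, 0.1442] 
[ 415.49682031 -178.56805025    0.        ]
```

Emit:
{"fn": "send_rows", "kwargs": {
  "deltas": [
    [[0.068,-0.053,0.013],[0,0,-0.033]],
    [[0.068,-0.053,0.013],[0,0,-0.033]],
    [[0.068,-0.053,0.013],[0,0,-0.033]],
    [[0.068,-0.053,0.013],[0,0,-0.033]],
    [[0.068,-0.053,0.013],[0,0,-0.033]],
    [[0.068,-0.053,0.013],[0,0,-0.033]],
    [[0,0,0],[0,0,0]],
    [[0,0,0],[0,0,0]]
  ]
}}

```text
time_s: 1.5
ee_pos: [348.1, -290.0, 189.2]
ee_rot: [179.9, 0.0, 30.1]
force: [0.6, -0.9, 0.1]
gripper_width: 91.3
gripper_force: 0.0
```

Emit:
{"fn": "send_rows", "kwargs": {
  "deltas": [
    [[0,0,0.053],[0,0,0]],
    [[0,0,0.053],[0,0,0]],
    [[0,0,0.053],[0,0,0]],
    [[0,0,0.053],[0,0,0]],
    [[0,0,0],[0,0,0]],
    [[0,0,0],[0,0,0]]
  ]
}}

```text
time_s: 2.1
ee_pos: [347.7, -291.6, 83.3]
ee_rot: [180.0, 0.0, 29.9]
force: [0.6, -0.2, 0.5]
gripper_width: 91.1
gripper_force: 0.0
```

Emit:
{"fn": "send_rows", "kwargs": {
  "deltas": [
    [[0,0,0],[0,0,0]],
    [[0,0,0],[0,0,0]],
    [[0,0,0],[0,0,0]],
    [[0,0,0],[0,0,0]],
    [[0,0,0],[0,0,0]],
    [[0,0,0],[0,0,0]],
    [[0,0,0],[0,0,0]],
    [[0,0,0],[0,0,0]]
  ],
  "grip": 1,
  "grip_force": 15
}}

```text
time_s: 2.9
ee_pos: [347.7, -290.3, 82.9]
ee_rot: [180.0, 0.0, 30.0]
force: [0.6, 0.4, 1.1]
gripper_width: 30.3
gripper_force: 0.0
```

Emit:
{"fn": "send_rows", "kwargs": {
  "deltas": [
    [[0,0,0],[0,0,0]],
    [[0,0,0],[0,0,0]],
    [[0,0,0],[0,0,0]],
    [[0,0,0],[0,0,0]]
  ]
}}

```text
time_s: 3.3
ee_pos: [347.5, -289.9, 82.9]
ee_rot: [-179.9, 0.0, 30.0]
force: [-1.5, 1.8, 1.0]
gripper_width: 18.7
gripper_force: 15.0
```

Emit:
{"fn": "send_rows", "kwargs": {
  "deltas": [
    [[0.005,-0.013,0],[0,0,0.144]],
    [[0.005,-0.013,0],[0,0,0.144]],
    [[0.005,-0.013,0],[0,0,0.144]],
    [[0.005,-0.013,0],[0,0,0.144]],
    [[0.005,-0.013,0],[0,0,0.144]]
  ]
}}

```text
time_s: 3.8
ee_pos: [348.0, -256.8, 83.0]
ee_rot: [179.8, -0.1, 9.3]
force: [0.0, -4.0, -3.2]
gripper_width: 18.6
gripper_force: 15.0
```

Emit:
{"fn": "send_rows", "kwargs": {
  "deltas": [
    [[0.005,-0.013,0],[0,0,0.144]],
    [[0.005,-0.013,0],[0,0,0.144]],
    [[0.005,-0.013,0],[0,0,0.144]],
    [[0.005,-0.013,0],[0,0,0.144]],
    [[0.005,-0.013,0],[0,0,0.144]],
    [[0.005,-0.013,0],[0,0,0.144]],
    [[0.005,-0.013,0],[0,0,0.144]],
    [[0.005,-0.013,0],[0,0,0.144]],
    [[0.005,-0.013,0],[0,0,0.144]],
    [[0.005,-0.013,0],[0,0,0.144]]
  ]
}}

```text
time_s: 4.8
ee_pos: [383.3, -198.9, 83.0]
ee_rot: [179.9, -0.3, -31.9]
force: [0.6, -8.3, -6.6]
gripper_width: 18.5
gripper_force: 15.0
```

Emit:
{"fn": "send_rows", "kwargs": {
  "deltas": [
    [[0.005,-0.013,0],[0,0,0.144]],
    [[0.005,-0.013,0],[0,0,0.144]],
    [[0.005,-0.013,0],[0,0,0.144]],
    [[0.005,-0.013,0],[0,0,0.144]],
    [[0,0,0],[0,0,0]],
    [[0,0,0],[0,0,0]]
  ]
}}

```text
time_s: 5.4
ee_pos: [408.0, -184.9, 83.0]
ee_rot: [-180.0, -0.4, -48.3]
force: [3.5, -6.8, -7.8]
gripper_width: 18.6
gripper_force: 15.0
```

```bash
python3 - <<'E'
from h import *
s=state(); print(s["ee_pos"],s["ee_rot"],s["force"],s["qpos"]); 
p=s["ee_pos"]-np.array([444.4,-274.3,0]); print(np.hypot(p[0],p[1]),np.degrees(np.arctan2(p[1],p[0]))-YAW-90)
E
```

```text
[ 407.98371612 -184.89108864   83.01703037] [-179.97431442   -0.42305758  -48.27055607] [ 3.49480748 -6.77411997 -7.82138648] [-25.75103035  15.72313977 117.76937195  -0.19191667  46.10701144
 112.65200606]
96.54066066594058 5.361086516759627
```

Emit:
{"fn": "send_rows", "kwargs": {
  "deltas": [
    [[0.0012,-0.006,0],[0,0,0]],
    [[0.0012,-0.006,0],[0,0,0]],
    [[0.0012,-0.006,0],[0,0,0]],
    [[0.0012,-0.006,0],[0,0,0]],
    [[0,0,0],[0,0,0]],
    [[0,0,0],[0,0,0]]
  ]
}}

```text
time_s: 6.0
ee_pos: [415.8, -181.2, 82.9]
ee_rot: [179.6, -0.4, -48.1]
force: [-5.0, -19.1, -3.8]
gripper_width: 18.8
gripper_force: 15.0
```

Emit:
{"fn": "send_rows", "kwargs": {
  "deltas": [
    [[0,0,0],[0,0,0]],
    [[0,0,0],[0,0,0]],
    [[0,0,0],[0,0,0]],
    [[0,0,0],[0,0,0]],
    [[0,0,-0.09],[0,0,0]],
    [[0,0,-0.09],[0,0,0]],
    [[0,0,-0.09],[0,0,0]],
    [[0,0,0],[0,0,0]]
  ],
  "grip": 0.3
}}

```text
time_s: 6.8
ee_pos: [419.6, -177.6, 223.9]
ee_rot: [-179.7, -0.7, -48.3]
force: [-0.0, -0.2, 0.2]
gripper_width: 63.8
gripper_force: 0.0
```

```bash
python3 - <<'E'
from h import *
s=state(); print(s["ee_pos"],s["qpos"])
chain([((507,-256.5,200),down(106.8),20,"over"),((507,-256.5,104),down(106.8),4,"down")])
E
python3 look.py lever_grip
```

```text
[ 419.55211191 -177.57798872  223.94691994] [-2.43917522e+01  7.27018311e+00  1.05062543e+02  6.95329735e-03
  6.68832489e+01  1.13947990e+02]
over 20 x [0.0062, 0.0151, 0.0024] [0.0015, -0.0011, -0.2708] 
down 4 x [0.0, -0.0, 0.048] [0.0, 0.0, 0.0] 
lever_grip scene 0.69 bbox [336.6, 164.7, 43.8, 55.0] n 423 c [361.1 196.7] rect [363.9 195.4] [20.8 58.5] 33.7
lever_grip top 0.57 bbox [309.6, 293.3, 27.8, 74.8] n 730 c [323.8 328.4] rect [322.2 331.8] [73.2 24.7] 87.4
```

Emit:
{"fn": "send_rows", "kwargs": {
  "deltas": [
    [[0.0062,0.0151,0.0024],[0.0015,-0.0011,-0.2708]],
    [[0.0062,0.0151,0.0024],[0.0015,-0.0011,-0.2708]],
    [[0.0062,0.0151,0.0024],[0.0015,-0.0011,-0.2708]],
    [[0.0062,0.0151,0.0024],[0.0015,-0.0011,-0.2708]],
    [[0.0062,0.0151,0.0024],[0.0015,-0.0011,-0.2708]],
    [[0.0062,0.0151,0.0024],[0.0015,-0.0011,-0.2708]],
    [[0.0062,0.0151,0.0024],[0.0015,-0.0011,-0.2708]],
    [[0.0062,0.0151,0.0024],[0.0015,-0.0011,-0.2708]],
    [[0.0062,0.0151,0.0024],[0.0015,-0.0011,-0.2708]],
    [[0.0062,0.0151,0.0024],[0.0015,-0.0011,-0.2708]]
  ]
}}

```text
time_s: 7.9
ee_pos: [426.8, -250.5, 203.5]
ee_rot: [-179.3, 0.1, 29.5]
force: [0.7, 0.1, -0.1]
gripper_width: 63.8
gripper_force: 0.0
```

Emit:
{"fn": "send_rows", "kwargs": {
  "deltas": [
    [[0.0062,0.0151,0.0024],[0.0015,-0.0011,-0.2708]],
    [[0.0062,0.0151,0.0024],[0.0015,-0.0011,-0.2708]],
    [[0.0062,0.0151,0.0024],[0.0015,-0.0011,-0.2708]],
    [[0.0062,0.0151,0.0024],[0.0015,-0.0011,-0.2708]],
    [[0.0062,0.0151,0.0024],[0.0015,-0.0011,-0.2708]],
    [[0.0062,0.0151,0.0024],[0.0015,-0.0011,-0.2708]],
    [[0.0062,0.0151,0.0024],[0.0015,-0.0011,-0.2708]],
    [[0.0062,0.0151,0.0024],[0.0015,-0.0011,-0.2708]],
    [[0.0062,0.0151,0.0024],[0.0015,-0.0011,-0.2708]],
    [[0.0062,0.0151,0.0024],[0.0015,-0.0011,-0.2708]]
  ]
}}

```text
time_s: 8.9
ee_pos: [502.3, -254.8, 190.5]
ee_rot: [-179.2, -0.7, 107.1]
force: [0.1, 0.2, 0.5]
gripper_width: 64.1
gripper_force: 0.0
```

Emit:
{"fn": "send_rows", "kwargs": {
  "deltas": [
    [[0,0,0],[0,0,0]],
    [[0,0,0],[0,0,0]],
    [[0,0,0],[0,0,0]]
  ]
}}

```text
time_s: 9.2
ee_pos: [502.3, -255.4, 192.2]
ee_rot: [-179.3, -0.6, 106.7]
force: [0.2, -0.3, -0.1]
gripper_width: 64.0
gripper_force: 0.0
```

```bash
python3 - <<'E'
from h import *
s=state()
chain([((507,-256.5,104),down(106.8),5,"down")])
# hood arc plan: hinge at bed x 78
O=np.array([520,-251,0]); H=O+78*UX+np.array([0,0,30])
g0=np.array([507,-256.5,104])
for th,pt in((0.6,17),(1.2,35)):
    d=g0-H; d=d-UY*(d@UY); rot=Ro.from_rotvec(UY*th); p=H+UY*((g0-H)@UY)+rot.apply(d)
    print(th,p)
# rigid rotation of TCP about hinge by th with same tool rotation: tool follows hood
rows(g0,down(106.8),p,down(106.8,np.degrees(1.2)),20,"rigid 1.2")
p6=H+UY*((g0-H)@UY)+Ro.from_rotvec(UY*.6).apply(d)
rows(g0,down(106.8),p6,down(106.8,np.degrees(.3)),10,"half .6")
rows(p6,down(106.8,np.degrees(.3)),p,down(106.8,np.degrees(.6)),10,"half 1.2")
E
```

```text
down 5 x [-0.0012, 0.0019, 0.0353] [-0.0045, -0.0039, -0.0009] 
0.6 [ 562.38930922 -239.7769816   143.04160862]
1.2 [ 629.20775677 -219.60330289  142.59453112]
rigid 1.2 20 x [-0.0, 0.0092, -0.0108] [0.12, -0.0, -0.0] 
half .6 10 x [0.0, 0.0105, -0.0093] [0.06, -0.0, 0.0] 
half 1.2 10 x [-0.0, 0.0127, -0.0058] [0.06, -0.0, -0.0]
```

Emit:
{"fn": "send_rows", "kwargs": {
  "deltas": [
    [[-0.0012,0.0019,0.0353],[-0.0045,-0.0039,-0.0009]],
    [[-0.0012,0.0019,0.0353],[-0.0045,-0.0039,-0.0009]],
    [[-0.0012,0.0019,0.0353],[-0.0045,-0.0039,-0.0009]],
    [[-0.0012,0.0019,0.0353],[-0.0045,-0.0039,-0.0009]],
    [[-0.0012,0.0019,0.0353],[-0.0045,-0.0039,-0.0009]],
    [[0,0,0],[0,0,0]],
    [[0,0,0],[0,0,0]]
  ]
}}

```text
time_s: 9.9
ee_pos: [507.6, -256.9, 104.9]
ee_rot: [179.9, 0.0, 106.9]
force: [-0.5, -0.5, 0.5]
gripper_width: 63.9
gripper_force: 0.0
```

Emit:
{"fn": "send_rows", "kwargs": {
  "deltas": [
    [[0,0,0],[0,0,0]],
    [[0,0,0],[0,0,0]],
    [[0,0,0],[0,0,0]],
    [[0,0,0],[0,0,0]],
    [[0,0,0],[0,0,0]],
    [[0,0,0],[0,0,0]],
    [[0,0,0],[0,0,0]],
    [[0,0,0],[0,0,0]],
    [[0,0,0],[0,0,0]]
  ],
  "grip": 1,
  "grip_force": 20
}}

```text
time_s: 10.8
ee_pos: [507.2, -256.9, 104.7]
ee_rot: [-180.0, 0.0, 106.9]
force: [-2.0, -0.6, 0.9]
gripper_width: 9.8
gripper_force: 20.0
```

Gripping the 10 mm handle. Next I lift it along the arc.

Emit:
{"fn": "send_rows", "kwargs": {
  "deltas": [
    [[0,0.0105,-0.0093],[0.06,0,0]],
    [[0,0.0105,-0.0093],[0.06,0,0]],
    [[0,0.0105,-0.0093],[0.06,0,0]],
    [[0,0.0105,-0.0093],[0.06,0,0]],
    [[0,0.0105,-0.0093],[0.06,0,0]],
    [[0,0.0105,-0.0093],[0.06,0,0]],
    [[0,0.0105,-0.0093],[0.06,0,0]],
    [[0,0.0105,-0.0093],[0.06,0,0]],
    [[0,0.0105,-0.0093],[0.06,0,0]],
    [[0,0.0105,-0.0093],[0.06,0,0]]
  ]
}}

```text
time_s: 11.8
ee_pos: [562.8, -240.0, 143.3]
ee_rot: [-162.7, 0.0, 106.9]
force: [-0.4, -1.8, -4.7]
gripper_width: 9.6
gripper_force: 20.0
```

```bash
python3 - <<'E'
from h import *
s=state(); print(s["force"],s["gripper_width"])
O=np.array([520,-251,0]); H=O+78*UX+np.array([0,0,30])
r=Ro.from_euler("xyz",s["ee_rot"],degrees=True); g=s["ee_pos"]+r.apply([0,0,-5])-H
print(g@UX,g[2],np.hypot(g@UX,g[2]),np.degrees(np.arctan2(g[2],g@UX)))
E
```

```text
[-0.39139897 -1.78265374 -4.68475991] 9.648156175191163
-32.37497792474744 118.09934529446562 122.45650066292644 105.33008076526177
```

Emit:
{"fn": "send_rows", "kwargs": {
  "deltas": [
    [[0,0.0127,-0.0058],[0.06,0,0]],
    [[0,0.0127,-0.0058],[0.06,0,0]],
    [[0,0.0127,-0.0058],[0.06,0,0]],
    [[0,0.0127,-0.0058],[0.06,0,0]],
    [[0,0.0127,-0.0058],[0.06,0,0]],
    [[0,0.0127,-0.0058],[0.06,0,0]],
    [[0,0.0127,-0.0058],[0.06,0,0]],
    [[0,0.0127,-0.0058],[0.06,0,0]],
    [[0,0.0127,-0.0058],[0.06,0,0]],
    [[0,0.0127,-0.0058],[0.06,0,0]]
  ]
}}

```text
time_s: 12.8
ee_pos: [629.7, -219.9, 142.3]
ee_rot: [-145.6, 0.0, 106.9]
force: [-2.8, -3.0, -6.1]
gripper_width: 9.3
gripper_force: 20.0
```

```bash
python3 - <<'E'
from h import *
s=state(); print(s["force"],s["gripper_width"],s["qpos"])
O=np.array([520,-251,0]); H=O+78*UX+np.array([0,0,30])
p=s["ee_pos"]; r=Ro.from_euler("xyz",s["ee_rot"],degrees=True)
d=p-H; q=d@UY*UY; p2=H+q+Ro.from_rotvec(UY*.38).apply(d-q); print(p2)
rows(p,r,p2,down(106.8,42),8,"to 1.58")
E
```

```text
[-2.77764068 -3.0057698  -6.07283233] 9.3337007107622 [-12.52382828  46.28790738  60.07662359 -16.67018484 103.89083076
 -29.04700753]
[ 667.13478396 -208.55480167  120.95419697]
to 1.58 8 x [-0.0, 0.011, -0.0018] [0.033, 0.0004, 0.0003]
```

```bash
python3 - <<'E'
from h import *
s=state()
p=s["ee_pos"]; r=Ro.from_euler("xyz",s["ee_rot"],degrees=True)
p2=np.array([666.,-209,121.5]); r2=down(106.8,50)
rows(p,r,p2,r2,8,"to 1.58")
p3=p2+r2.apply([0,0,-90]); print(p3)
rows(p3,r2,[600,-225,290],down(106.8),7,"up")
rows(np.array([600,-225,290]),down(106.8),[480,-420,280],down(106.8),6,"away")
E
```

```text
to 1.58 8 x [-0.0, 0.0106, -0.0023] [0.0679, 0.0005, 0.0002] 
[ 732.00143532 -189.07299183  179.35088487]
up 7 x [0.0011, -0.051, -0.0094] [-0.2493, 0.0, 0.0] 
away 6 x [-0.0507, -0.0571, 0.0033] [0.0, 0.0, 0.0]
```

Emit:
{"fn": "send_rows", "kwargs": {
  "deltas": [
    [[0,0.0106,-0.0023],[0.068,0,0]],
    [[0,0.0106,-0.0023],[0.068,0,0]],
    [[0,0.0106,-0.0023],[0.068,0,0]],
    [[0,0.0106,-0.0023],[0.068,0,0]],
    [[0,0.0106,-0.0023],[0.068,0,0]],
    [[0,0.0106,-0.0023],[0.068,0,0]],
    [[0,0.0106,-0.0023],[0.068,0,0]],
    [[0,0.0106,-0.0023],[0.068,0,0]],
    [[0,0,0],[0,0,0]]
  ]
}}

```text
time_s: 13.7
ee_pos: [667.2, -208.5, 120.1]
ee_rot: [-130.1, 0.1, 107.0]
force: [0.4, -1.6, -2.5]
gripper_width: 9.5
gripper_force: 20.0
```

Emit:
{"fn": "send_rows", "kwargs": {
  "deltas": [
    [[0,0,0],[0,0,0]],
    [[0,0,0],[0,0,0]],
    [[0,0,0],[0,0,0]],
    [[0,0,-0.04],[0,0,0]],
    [[0,0,-0.04],[0,0,0]],
    [[0,0,-0.04],[0,0,0]],
    [[0,0,-0.04],[0,0,0]],
    [[0,0,0],[0,0,0]]
  ],
  "grip": 0.7
}}

```text
time_s: 14.5
ee_pos: [726.1, -190.0, 174.3]
ee_rot: [-130.4, 0.2, 107.0]
force: [0.0, 0.4, -1.2]
gripper_width: 27.2
gripper_force: 0.0
```

```bash
python3 - <<'E'
from h import *
for n in("scene","top"): cv2.imwrite(f"pics/{n}1.png",grab_frame(n)[:,:,::-1])
a=cv2.imread("pics/top1.png")[130:380,200:480]; b=cv2.imread("pics/scene1.png")[140:330,230:430]
cv2.imwrite("pics/both1.png",np.hstack([cv2.resize(a,(448,400),interpolation=2),cv2.resize(b,(350,400),interpolation=2)]))
s=state()
p3=s["ee_pos"]; r2=Ro.from_euler("xyz",s["ee_rot"],degrees=True); print(s["force"],s["qpos"])
rows(p3,r2,[600,-225,290],down(106.8),7,"up")
E
```

```text
[0.61077076 0.25354699 0.28749063] [ -7.74554834  68.31744074  15.29650617 -29.61527934 139.66631649
 -39.88162981]
up 7 x [0.0009, -0.0499, -0.0121] [-0.2489, 0.0005, 0.0005]
```

View pics/both1.png

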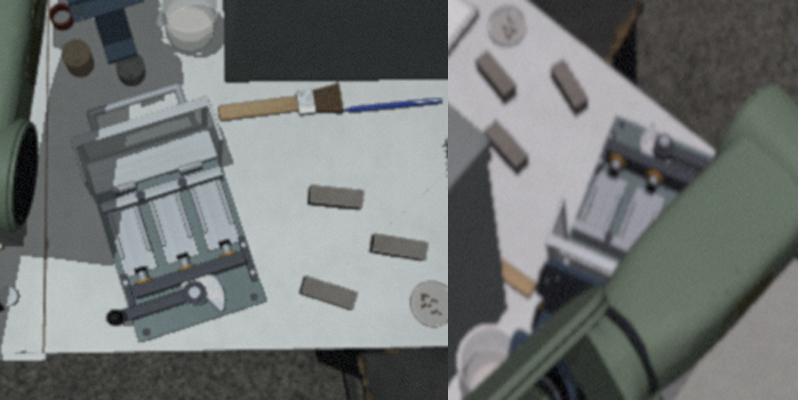

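Emit:
{"fn": "send_rows", "kwargs": {
  "deltas": [
    [[0,-0.05,-0.012],[-0.249,0,0]],
    [[0,-0.05,-0.012],[-0.249,0,0]],
    [[0,-0.05,-0.012],[-0.249,0,0]],
    [[0,-0.05,-0.012],[-0.249,0,0]],
    [[0,-0.05,-0.012],[-0.249,0,0]],
    [[0,-0.05,-0.012],[-0.249,0,0]],
    [[0,-0.05,-0.012],[-0.249,0,0]],
    [[0,0,0],[0,0,0]]
  ],
  "grip": 0.4
}}

```text
time_s: 15.4
ee_pos: [591.7, -228.8, 292.6]
ee_rot: [-180.0, -0.0, 106.6]
force: [0.5, -0.1, 0.4]
gripper_width: 54.8
gripper_force: 0.0
```

Emit:
{"fn": "send_rows", "kwargs": {
  "deltas": [
    [[-0.05,-0.057,0.003],[0,0,0]],
    [[-0.05,-0.057,0.003],[0,0,0]],
    [[-0.05,-0.057,0.003],[0,0,0]],
    [[-0.05,-0.057,0.003],[0,0,0]],
    [[-0.05,-0.057,0.003],[0,0,0]],
    [[-0.05,-0.057,0.003],[0,0,0]],
    [[0,0,0],[0,0,0]],
    [[0,0,0],[0,0,0]]
  ]
}}

```text
time_s: 16.2
ee_pos: [479.4, -421.1, 280.5]
ee_rot: [180.0, -0.1, 106.8]
force: [0.1, -0.7, -0.6]
gripper_width: 54.6
gripper_force: 0.0
```

```bash
cat > bars.py <<'E'
from h import *
import sys
im={}
for n in("scene","top"):
    im[n]=grab_frame(n)[:,:,::-1].copy()
D={n:[d for d in trace(n,"rock_bar_0") if d["p"]>.2] for n in im}
for d in D["top"]:
    r=rect(d["pixels"]); c=np.argwhere(d["pixels"]).mean(0)[::-1]; (w,h),a=r[1],r[2]
    if w<h: a+=90
    e=np.array([np.cos(np.radians(a)),np.sin(np.radians(a))])*15
    q=atz("top",c+e,15)-atz("top",c-e,15); yaw=np.degrees(np.arctan2(q[1],q[0]))%180
    P=[tri(np.argwhere(k["pixels"]).mean(0)[::-1],c) for k in D["scene"]]; P=[x for x,e in P if e[0]<2 and -5<x[2]<70]
    print(round(d["p"],2),"px",np.round(c,1),"xy@15",np.round(atz("top",c,15),1),"yaw",round(yaw,1),"size",np.round(r[1],0),"tri",[np.round(x,1).tolist() for x in P])
if len(sys.argv)>1:
    cv2.imwrite(f"pics/{sys.argv[1]}.png",cv2.resize(im["top"][170:370,240:480],(800,667),interpolation=cv2.INTER_CUBIC)[:600])
    cv2.imwrite(f"pics/{sys.argv[1]}s.png",im["scene"])
E
python3 bars.py t2; python3 -c "from h import*;print(state()['ee_pos'],state()['ee_rot'],state()['qpos'])"
```

```text
0.82 px [398.6 311.2] xy@15 [ 445.6 -434.2   15. ] yaw 66.5 size [25. 12.] tri []
[ 481.11407973 -420.268235    281.48500449] [1.79955920e+02 1.53849124e-02 1.06998191e+02] [-4.21848119e+01  2.27703686e+01  7.52072849e+01  3.02704655e-02
  8.19865526e+01 -5.91872191e+01]
```

View pics/t2.png

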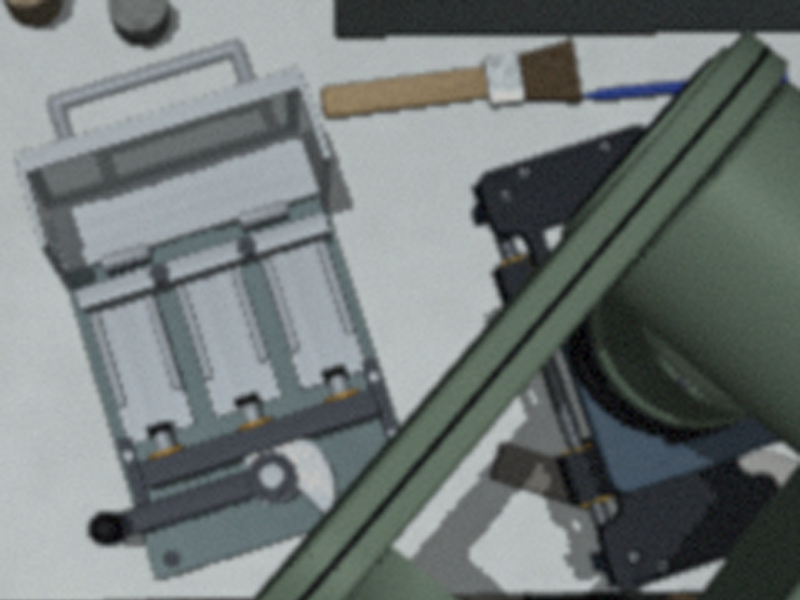

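The top crop shows the lever at the left (0 rad) and the hood open. Plunger tips are at crop (162,432), (250,403) and (337,376), the end-stop front edge runs (80,308) to (330,232), and the jaw front edge runs (140,465) to (378,385).

```bash
python3 - <<'E'
from h import *
T=lambda x,y:(240+(x-1)/3.3333,170+(y-1)/3.3333)
O=np.array([520,-251,0])
b=lambda X:np.round([(X-O)@UX,(X-O)@UY,X[2]],1)
for n,u,z in(("stop L",(80,308),48),("stop R",(330,232),48),("jaw L",(140,465),52),("jaw R",(378,388),52),("tipL",(160,425),38),("tipM",(248,398),38),("tipR",(335,370),38),
 ("chM top",(218,283),22),("chL floorL",(97,310),22),("chL floorR",(150,295),22),("chR floorL",(268,255),22),("chR floorR",(322,240),22),("chL botL",(125,440),22),("chR botR",(362,370),22),("pivot",(273,477),72),("grip",(106,527),101)):
    print(n,b(atz("top",T(*u),z)))
s=state(); z=260
chain([((442.3,-447,200),down(71),6,"A")])
E
```

```text
stop L [52.8 79.4 48. ]
stop R [ 51.3 -79.9  48. ]
jaw L [-49.1  72.1  52. ]
jaw R [-48.7 -77.5  52. ]
tipL [-28.9  54.3  38. ]
tipM [-29.6  -1.5  38. ]
tipR [-29.4 -57.3  38. ]
chM top [45.7 -5.6 22. ]
chL floorL [52.4 71.3 22. ]
chL floorR [51.4 37.1 22. ]
chR floorL [ 53.2 -40.7  22. ]
chR floorR [ 52. -76.  22.]
chL botL [-30.   78.1  22. ]
chR botR [-33.3 -74.3  22. ]
pivot [-80.5  -0.9  72. ]
grip [-79.3  97.8 101. ]
A 6 x [-0.0086, -0.0135, 0.0272] [0.0003, 0.0, 0.2094]
```

Emit:
{"fn": "send_rows", "kwargs": {
  "deltas": [
    [[-0.0086,-0.0135,0.0272],[0,0,0.2094]],
    [[-0.0086,-0.0135,0.0272],[0,0,0.2094]],
    [[-0.0086,-0.0135,0.0272],[0,0,0.2094]],
    [[-0.0086,-0.0135,0.0272],[0,0,0.2094]],
    [[-0.0086,-0.0135,0.0272],[0,0,0.2094]],
    [[-0.0086,-0.0135,0.0272],[0,0,0.2094]],
    [[0,0,0],[0,0,0]],
    [[0,0,0],[0,0,0]]
  ]
}}

```text
time_s: 17.2
ee_pos: [442.4, -447.8, 200.3]
ee_rot: [179.9, 0.0, 71.1]
force: [1.0, 0.7, -0.3]
gripper_width: 54.3
gripper_force: 0.0
```

```bash
python3 - <<'E'
from h import *
s=state(); print(s["ee_pos"],s["ee_rot"])
chain([((442.3,-447,70),down(71),4,"A"),((442.3,-447,25),down(71),3,"A")])
E
```

```text
[ 442.39480871 -447.82320762  200.34127676] [1.79911714e+02 8.84706819e-03 7.10922138e+01]
A 4 x [0.0004, -0.0002, 0.0652] [0.0008, 0.0001, 0.0008] 
A 3 x [0.0, -0.0, 0.03] [0.0, 0.0, 0.0]
```

Emit:
{"fn": "send_rows", "kwargs": {
  "deltas": [
    [[0,0,0.065],[0,0,0]],
    [[0,0,0.065],[0,0,0]],
    [[0,0,0.065],[0,0,0]],
    [[0,0,0.065],[0,0,0]],
    [[0,0,0.03],[0,0,0]],
    [[0,0,0.03],[0,0,0]],
    [[0,0,0.03],[0,0,0]],
    [[0,0,0],[0,0,0]]
  ]
}}

```text
time_s: 18.0
ee_pos: [442.1, -447.6, 24.0]
ee_rot: [-180.0, -0.0, 71.1]
force: [-0.5, 0.2, 0.6]
gripper_width: 54.7
gripper_force: 0.0
```

Emit:
{"fn": "send_rows", "kwargs": {
  "deltas": [
    [[0,0,0],[0,0,0]],
    [[0,0,0],[0,0,0]],
    [[0,0,0],[0,0,0]],
    [[0,0,0],[0,0,0]],
    [[0,0,0],[0,0,0]],
    [[0,0,0],[0,0,0]],
    [[0,0,0],[0,0,0]]
  ],
  "grip": 1,
  "grip_force": 25
}}

```text
time_s: 18.7
ee_pos: [441.9, -448.7, 25.7]
ee_rot: [179.9, 0.0, 70.9]
force: [-1.8, 1.4, 5.9]
gripper_width: 24.1
gripper_force: 25.0
```

```bash
cat >> h.py <<'E'
O=np.array([520,-251,0]); Y0=-1.3
def bed(x,y,z): return O+x*UX+(y+Y0)*UY+np.array([0,0,z])
E
python3 - <<'E'
from h import *
s=state(); print(s["ee_pos"],s["ee_rot"])
p=s["ee_pos"]
c=bed(11.2,56,0); print(c)
chain([((p[0],p[1],150),down(71),3,"lift"),((c[0],c[1],150),down(16.8),9,"over"),((c[0],c[1],60),down(16.8),4,"dn")])
E
```

```text
[ 441.8544311  -448.67758107   25.72548267] [1.79912016e+02 3.64983320e-02 7.09274737e+01]
[ 514.91193908 -195.39746736    0.        ]
lift 3 x [-0.0, 0.0001, -0.0828] [0.001, 0.0004, -0.0008] 
over 9 x [0.0542, -0.0276, -0.0] [0.0, -0.0, 0.2102] 
dn 4 x [0.0, -0.0, 0.045] [0.0, 0.0, 0.0]
```

Emit:
{"fn": "send_rows", "kwargs": {
  "deltas": [
    [[0,0,-0.083],[0,0,0]],
    [[0,0,-0.083],[0,0,0]],
    [[0,0,-0.083],[0,0,0]],
    [[0,0,0],[0,0,0]]
  ]
}}

```text
time_s: 19.1
ee_pos: [444.4, -451.2, 155.8]
ee_rot: [179.3, 0.4, 70.9]
force: [0.7, -0.5, -1.2]
gripper_width: 24.0
gripper_force: 25.0
```

Emit:
{"fn": "send_rows", "kwargs": {
  "deltas": [
    [[0.0542,-0.0276,0],[0,0,0.2102]],
    [[0.0542,-0.0276,0],[0,0,0.2102]],
    [[0.0542,-0.0276,0],[0,0,0.2102]],
    [[0.0542,-0.0276,0],[0,0,0.2102]],
    [[0.0542,-0.0276,0],[0,0,0.2102]],
    [[0.0542,-0.0276,0],[0,0,0.2102]],
    [[0.0542,-0.0276,0],[0,0,0.2102]],
    [[0.0542,-0.0276,0],[0,0,0.2102]],
    [[0.0542,-0.0276,0],[0,0,0.2102]],
    [[0,0,0],[0,0,0]]
  ]
}}

```text
time_s: 20.1
ee_pos: [516.7, -192.6, 148.2]
ee_rot: [-180.0, -0.1, 16.9]
force: [-1.0, -0.2, -1.8]
gripper_width: 24.0
gripper_force: 25.0
```

```bash
python3 bars.py t3; python3 - <<'E'
from h import *
s=state(); print(s["ee_pos"],s["ee_rot"],s["gripper_width"])
p=s["ee_pos"]
c=bed(11.2,56,0)
chain([((c[0],c[1],62),down(16.8),4,"dn")])
E
```

```text
0.77 px [409.3 252.6] xy@15 [ 567.3 -461.9   15. ] yaw 81.3 size [35. 13.] tri [[567.0, -461.4, 16.9]]
0.64 px [287.8 299.6] xy@15 [ 473.1 -206.3   15. ] yaw 179.7 size [7. 5.] tri []
0.55 px [448.8 284. ] xy@15 [ 500.  -541.2   15. ] yaw 79.6 size [36. 13.] tri [[499.9, -540.8, 16.0]]
[ 514.30727205 -195.59318013  148.64168144] [1.79983670e+02 4.78629136e-02 1.67452054e+01] 23.717022555167382
dn 4 x [0.0003, -0.0, 0.0433] [0.0001, 0.0004, -0.0005]
```

View pics/t3.png

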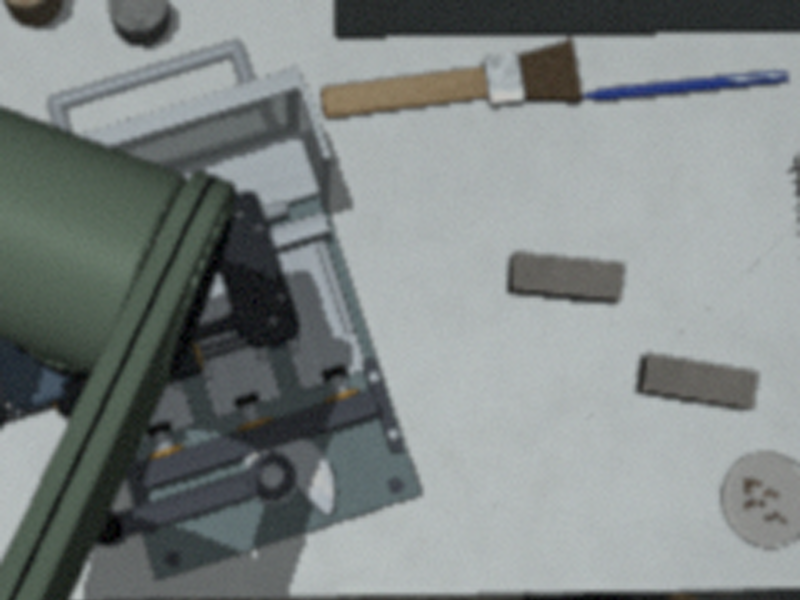

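Emit:
{"fn": "send_rows", "kwargs": {
  "deltas": [
    [[0.0003,0,0.0433],[0,0,0]],
    [[0.0003,0,0.0433],[0,0,0]],
    [[0.0003,0,0.0433],[0,0,0]],
    [[0.0003,0,0.0433],[0,0,0]],
    [[0,0,0],[0,0,0]],
    [[0,0,0],[0,0,0]]
  ]
}}

```text
time_s: 20.9
ee_pos: [515.4, -195.8, 62.9]
ee_rot: [180.0, -0.0, 16.7]
force: [-0.3, 0.9, -0.8]
gripper_width: 23.7
gripper_force: 25.0
```

Emit:
{"fn": "send_rows", "kwargs": {
  "deltas": [
    [[0,0,0.006],[0,0,0]],
    [[0,0,0.006],[0,0,0]],
    [[0,0,0.006],[0,0,0]],
    [[0,0,0.006],[0,0,0]],
    [[0,0,0.005],[0,0,0]],
    [[0,0,0],[0,0,0]]
  ]
}}

```text
time_s: 21.5
ee_pos: [515.6, -194.9, 47.9]
ee_rot: [180.0, -0.0, 16.7]
force: [0.8, 0.4, -0.3]
gripper_width: 23.8
gripper_force: 25.0
```

Emit:
{"fn": "send_rows", "kwargs": {
  "deltas": [
    [[0,0,0.002],[0,0,0]],
    [[0,0,0],[0,0,0]],
    [[0,0,0],[0,0,0]],
    [[0,0,0],[0,0,0]],
    [[0,0,0],[0,0,0]]
  ],
  "grip": 0.62
}}

```text
time_s: 22.0
ee_pos: [515.9, -195.1, 47.4]
ee_rot: [179.9, -0.0, 16.7]
force: [-0.1, 0.6, -0.5]
gripper_width: 35.1
gripper_force: 0.0
```

Emit:
{"fn": "send_rows", "kwargs": {
  "deltas": [
    [[0,0,-0.04],[0,0,0]],
    [[0,0,-0.08],[0,0,0]],
    [[0,0,-0.08],[0,0,0]],
    [[0,0,-0.08],[0,0,0]],
    [[0,0,0],[0,0,0]]
  ]
}}

```text
time_s: 22.5
ee_pos: [519.0, -196.2, 193.4]
ee_rot: [179.5, -0.6, 16.7]
force: [0.8, -0.4, 0.5]
gripper_width: 34.4
gripper_force: 0.0
```

```bash
python3 - <<'E'
from h import *
chain([((567.2,-461.5,170),down(81.3),9,"C over"),((567.2,-461.5,25),down(81.3),5,"dn")])
E
```

```text
C over 9 x [-0.0364, 0.0516, 0.0053] [0.0031, -0.001, -0.2504] 
dn 5 x [0.0, -0.0, 0.058] [0.0, 0.0, 0.0]
```

Emit:
{"fn": "send_rows", "kwargs": {
  "deltas": [
    [[-0.0364,0.0516,0.0053],[0.003,-0.001,-0.2504]],
    [[-0.0364,0.0516,0.0053],[0.003,-0.001,-0.2504]],
    [[-0.0364,0.0516,0.0053],[0.003,-0.001,-0.2504]],
    [[-0.0364,0.0516,0.0053],[0.003,-0.001,-0.2504]],
    [[-0.0364,0.0516,0.0053],[0.003,-0.001,-0.2504]],
    [[-0.0364,0.0516,0.0053],[0.003,-0.001,-0.2504]],
    [[-0.0364,0.0516,0.0053],[0.003,-0.001,-0.2504]],
    [[-0.0364,0.0516,0.0053],[0.003,-0.001,-0.2504]],
    [[-0.0364,0.0516,0.0053],[0.003,-0.001,-0.2504]],
    [[0,0,0],[0,0,0]]
  ],
  "grip": 0.4
}}

```text
time_s: 23.5
ee_pos: [564.5, -462.6, 159.2]
ee_rot: [-179.3, -0.2, 81.3]
force: [0.4, 0.7, -1.2]
gripper_width: 54.5
gripper_force: 0.0
```

Emit:
{"fn": "send_rows", "kwargs": {
  "deltas": [
    [[0,0,0],[0,0,0]],
    [[0,0,0],[0,0,0]]
  ]
}}

```text
time_s: 23.7
ee_pos: [562.8, -459.2, 161.8]
ee_rot: [-179.2, -0.2, 81.3]
force: [0.1, -0.1, 0.1]
gripper_width: 54.5
gripper_force: 0.0
```

```bash
python3 bars.py t4; python3 - <<'E'
from h import *
s=state(); print(s["ee_pos"],s["ee_rot"])
chain([((567.2,-461.5,25),down(81.3),6,"dn")])
E
```

```text
0.85 px [281.2 277.1] xy@15 [ 520.  -192.6   15. ] yaw 18.1 size [34. 12.] tri [[517.3, -194.4, 41.4]]
0.59 px [299.8 248.6] xy@15 [ 579.4 -232.    15. ] yaw 107.3 size [ 8. 78.] tri []
0.21 px [296.5 319.2] xy@15 [ 432.7 -223.9   15. ] yaw 110.3 size [12. 70.] tri []
[ 563.20937102 -459.48722613  162.87025514] [-1.79327999e+02 -1.44442142e-01  8.12965397e+01]
dn 6 x [-0.0005, 0.0017, 0.0459] [-0.0039, -0.0008, -0.0]
```

View pics/t4.png

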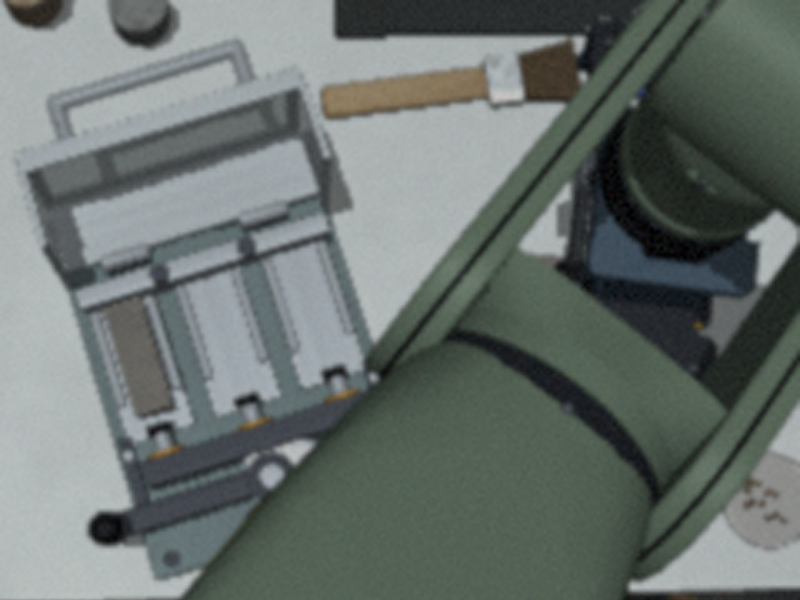

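Emit:
{"fn": "send_rows", "kwargs": {
  "deltas": [
    [[-0.0005,0.0017,0.0459],[-0.004,0,0]],
    [[-0.0005,0.0017,0.0459],[-0.004,0,0]],
    [[-0.0005,0.0017,0.0459],[-0.004,0,0]],
    [[-0.0005,0.0017,0.0459],[-0.004,0,0]],
    [[-0.0005,0.0017,0.0459],[-0.004,0,0]],
    [[-0.0005,0.0017,0.0459],[-0.004,0,0]],
    [[0,0,0],[0,0,0]],
    [[0,0,0],[0,0,0]]
  ]
}}

```text
time_s: 24.7
ee_pos: [567.4, -461.7, 25.0]
ee_rot: [-180.0, -0.2, 81.3]
force: [0.3, -0.6, 0.8]
gripper_width: 54.7
gripper_force: 0.0
```

Emit:
{"fn": "send_rows", "kwargs": {
  "deltas": [
    [[0,0,0],[0,0,0]],
    [[0,0,0],[0,0,0]],
    [[0,0,0],[0,0,0]],
    [[0,0,0],[0,0,0]],
    [[0,0,0],[0,0,0]],
    [[0,0,0],[0,0,0]],
    [[0,0,0],[0,0,0]]
  ],
  "grip": 1
}}

```text
time_s: 25.4
ee_pos: [567.3, -462.0, 25.2]
ee_rot: [-180.0, -0.1, 81.3]
force: [-2.6, 1.4, 5.8]
gripper_width: 24.0
gripper_force: 25.0
```

```bash
python3 - <<'E'
from h import *
s=state(); p=s["ee_pos"]; print(p,s["ee_rot"])
c=bed(11.2,0,0); print(c)
chain([((p[0],p[1],150),down(81.3),4,"lift"),((c[0],c[1],150),down(16.8),10,"over")])
E
```

```text
[ 567.26137761 -461.96307151   25.16375646] [-1.79997956e+02 -1.40978545e-01  8.12911014e+01]
[ 531.09771971 -249.00735922    0.        ]
lift 4 x [0.0001, -0.0, -0.0624] [-0.0, -0.0012, -0.0001] 
over 10 x [0.0309, -0.0335, -0.0] [0.0, -0.0, 0.2251]
```

Emit:
{"fn": "send_rows", "kwargs": {
  "deltas": [
    [[0,0,-0.0624],[0,0,0]],
    [[0,0,-0.0624],[0,0,0]],
    [[0,0,-0.0624],[0,0,0]],
    [[0,0,-0.0624],[0,0,0]],
    [[0,0,0],[0,0,0]]
  ]
}}

```text
time_s: 25.9
ee_pos: [569.6, -464.0, 154.4]
ee_rot: [179.5, 0.1, 81.3]
force: [1.2, 0.2, -1.2]
gripper_width: 23.5
gripper_force: 25.0
```

Emit:
{"fn": "send_rows", "kwargs": {
  "deltas": [
    [[0.0309,-0.0335,0],[0,0,0.2251]],
    [[0.0309,-0.0335,0],[0,0,0.2251]],
    [[0.0309,-0.0335,0],[0,0,0.2251]],
    [[0.0309,-0.0335,0],[0,0,0.2251]],
    [[0.0309,-0.0335,0],[0,0,0.2251]],
    [[0.0309,-0.0335,0],[0,0,0.2251]],
    [[0.0309,-0.0335,0],[0,0,0.2251]],
    [[0.0309,-0.0335,0],[0,0,0.2251]],
    [[0.0309,-0.0335,0],[0,0,0.2251]],
    [[0.0309,-0.0335,0],[0,0,0.2251]]
  ]
}}

```text
time_s: 26.9
ee_pos: [530.6, -247.8, 148.2]
ee_rot: [-179.8, 0.0, 16.5]
force: [-0.7, -0.4, -1.3]
gripper_width: 24.0
gripper_force: 25.0
```

Emit:
{"fn": "send_rows", "kwargs": {
  "deltas": [
    [[0,0,0],[0,0,0]],
    [[0,0,0],[0,0,0]]
  ]
}}

```text
time_s: 27.1
ee_pos: [531.0, -248.8, 148.7]
ee_rot: [-179.8, 0.0, 17.0]
force: [-0.5, -1.1, -0.3]
gripper_width: 24.0
gripper_force: 25.0
```

```bash
python3 bars.py; python3 - <<'E'
from h import *
s=state(); p=s["ee_pos"]; print(p,s["ee_rot"],s["gripper_width"])
c=bed(11.2,0,0)
chain([((c[0],c[1],62),down(16.8),4,"dn")])
E
```

```text
0.97 px [449.2 284.2] xy@15 [ 499.7 -542.1   15. ] yaw 82.0 size [37. 15.] tri [[499.6, -541.9, 14.4]]
0.36 px [316.9 193. ] xy@15 [ 699.3 -269.7   15. ] yaw 63.3 size [44. 13.] tri []
[ 531.00390124 -249.9252207   149.41272009] [-1.79853470e+02 -3.30930269e-02  1.67811717e+01] 24.300897091352667
dn 4 x [0.0002, -0.0004, 0.0437] [-0.0013, -0.0003, -0.0002]
```

Emit:
{"fn": "send_rows", "kwargs": {
  "deltas": [
    [[0.0002,-0.0004,0.0437],[0,0,0]],
    [[0.0002,-0.0004,0.0437],[0,0,0]],
    [[0.0002,-0.0004,0.0437],[0,0,0]],
    [[0.0002,-0.0004,0.0437],[0,0,0]],
    [[0,0,0],[0,0,0]],
    [[0,0,0],[0,0,0]]
  ]
}}

```text
time_s: 27.9
ee_pos: [531.5, -248.5, 62.6]
ee_rot: [-179.9, -0.1, 16.8]
force: [0.9, -0.5, -1.1]
gripper_width: 24.1
gripper_force: 25.0
```

Emit:
{"fn": "send_rows", "kwargs": {
  "deltas": [
    [[0,0,0.006],[0,0,0]],
    [[0,0,0.006],[0,0,0]],
    [[0,0,0.006],[0,0,0]],
    [[0,0,0.006],[0,0,0]],
    [[0,0,0.006],[0,0,0]],
    [[0,0,0],[0,0,0]]
  ]
}}

```text
time_s: 28.5
ee_pos: [531.5, -247.9, 47.3]
ee_rot: [-179.9, -0.1, 16.8]
force: [0.6, -0.3, -1.1]
gripper_width: 23.9
gripper_force: 25.0
```

Emit:
{"fn": "send_rows", "kwargs": {
  "deltas": [
    [[0,0,0],[0,0,0]],
    [[0,0,0],[0,0,0]],
    [[0,0,0],[0,0,0]],
    [[0,0,0],[0,0,0]],
    [[0,0,0],[0,0,0]]
  ],
  "grip": 0.62
}}

```text
time_s: 29.0
ee_pos: [531.6, -248.0, 47.5]
ee_rot: [-179.9, -0.1, 16.8]
force: [0.8, 0.8, -0.6]
gripper_width: 34.6
gripper_force: 0.0
```

Emit:
{"fn": "send_rows", "kwargs": {
  "deltas": [
    [[0,0,-0.04],[0,0,0]],
    [[0,0,-0.08],[0,0,0]],
    [[0,0,-0.08],[0,0,0]],
    [[0,0,-0.06],[0,0,0]],
    [[0,0,0],[0,0,0]],
    [[0,0,0],[0,0,0]]
  ]
}}

```text
time_s: 29.6
ee_pos: [531.5, -248.3, 177.9]
ee_rot: [-179.9, -0.1, 16.8]
force: [-0.3, 0.5, -0.1]
gripper_width: 34.7
gripper_force: 0.0
```

```bash
python3 bars.py; python3 - <<'E'
from h import *
chain([((499.6,-541.8,170),down(80),10,"B over"),((499.6,-541.8,25),down(80),5,"dn")])
E
```

```text
0.62 px [449.  284.2] xy@15 [ 499.8 -541.5   15. ] yaw 78.4 size [35. 12.] tri [[499.7, -541.3, 15.7]]
B over 10 x [-0.0485, 0.0389, 0.0011] [-0.001, -0.0003, -0.2206] 
dn 5 x [0.0, -0.0, 0.058] [0.0, 0.0, 0.0]
```

Emit:
{"fn": "send_rows", "kwargs": {
  "deltas": [
    [[-0.0485,0.0389,0.0011],[0,0,-0.2206]],
    [[-0.0485,0.0389,0.0011],[0,0,-0.2206]],
    [[-0.0485,0.0389,0.0011],[0,0,-0.2206]],
    [[-0.0485,0.0389,0.0011],[0,0,-0.2206]],
    [[-0.0485,0.0389,0.0011],[0,0,-0.2206]],
    [[-0.0485,0.0389,0.0011],[0,0,-0.2206]],
    [[-0.0485,0.0389,0.0011],[0,0,-0.2206]],
    [[-0.0485,0.0389,0.0011],[0,0,-0.2206]],
    [[-0.0485,0.0389,0.0011],[0,0,-0.2206]],
    [[-0.0485,0.0389,0.0011],[0,0,-0.2206]]
  ],
  "grip": 0.4
}}

```text
time_s: 30.8
ee_pos: [499.9, -543.2, 169.5]
ee_rot: [-179.9, -0.2, 80.2]
force: [0.0, -0.5, 0.8]
gripper_width: 54.9
gripper_force: 0.0
```

Emit:
{"fn": "send_rows", "kwargs": {
  "deltas": [
    [[0,0,0],[0,0,0]],
    [[0,0,0],[0,0,0]],
    [[0,0,0],[0,0,0]]
  ]
}}

```text
time_s: 31.1
ee_pos: [500.1, -541.0, 170.4]
ee_rot: [-179.9, -0.2, 80.0]
force: [-0.2, -0.4, 0.6]
gripper_width: 54.5
gripper_force: 0.0
```

```bash
python3 bars.py t5; python3 - <<'E'
from h import *
s=state(); print(s["ee_pos"],s["ee_rot"])
chain([((499.7,-541.6,25),down(80),6,"dn")])
E
```

```text
0.85 px [281.2 277.4] xy@15 [ 519.2 -192.7   15. ] yaw 18.1 size [36. 13.] tri [[516.0, -194.2, 44.1]]
0.79 px [307.3 268.9] xy@15 [ 536.2 -247.2   15. ] yaw 17.7 size [34. 11.] tri [[532.4, -247.1, 44.3]]
0.71 px [437.1 281.5] xy@15 [ 505.8 -517.1   15. ] yaw 89.1 size [10. 12.] tri []
0.68 px [306.  264.5] xy@15 [ 545.6 -244.6   15. ] yaw 14.3 size [150.  99.] tri [[539.3, -243.9, 58.2]]
[ 500.45870047 -541.3120981   171.62293181] [-1.79998727e+02 -1.51077728e-01  8.00250332e+01]
dn 6 x [-0.0002, -0.0002, 0.0489] [-0.0, -0.0009, 0.0001]
```

View pics/t5.png

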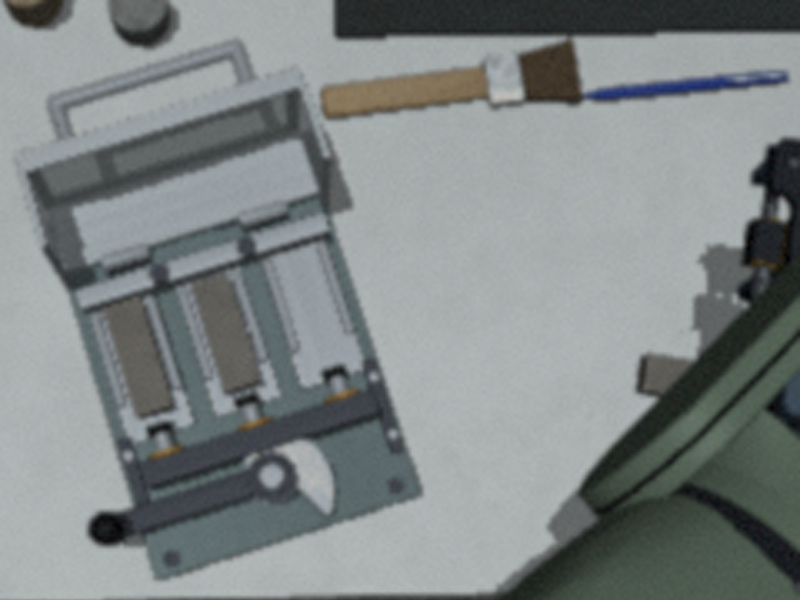

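Both bars sit in the left and middle channels, around crop (138,358) and (228,335), and the right channel is empty. The third bar is unmoved.

Emit:
{"fn": "send_rows", "kwargs": {
  "deltas": [
    [[0,0,0.0489],[0,0,0]],
    [[0,0,0.0489],[0,0,0]],
    [[0,0,0.0489],[0,0,0]],
    [[0,0,0.0489],[0,0,0]],
    [[0,0,0.0489],[0,0,0]],
    [[0,0,0.0489],[0,0,0]],
    [[0,0,0],[0,0,0]],
    [[0,0,0],[0,0,0]]
  ]
}}

```text
time_s: 32.1
ee_pos: [500.7, -541.6, 24.9]
ee_rot: [-180.0, -0.2, 80.0]
force: [1.4, -0.0, 0.4]
gripper_width: 54.9
gripper_force: 0.0
```

Emit:
{"fn": "send_rows", "kwargs": {
  "deltas": [
    [[0,0,0],[0,0,0]],
    [[0,0,0],[0,0,0]],
    [[0,0,0],[0,0,0]],
    [[0,0,0],[0,0,0]],
    [[0,0,0],[0,0,0]],
    [[0,0,0],[0,0,0]],
    [[0,0,0],[0,0,0]]
  ],
  "grip": 1
}}

```text
time_s: 32.8
ee_pos: [500.4, -541.9, 25.2]
ee_rot: [-180.0, -0.1, 80.0]
force: [-2.1, 0.9, 6.3]
gripper_width: 23.9
gripper_force: 25.0
```

```bash
python3 - <<'E'
from h import *
s=state(); p=s["ee_pos"]; print(p,s["ee_rot"])
c=bed(11.2,-56,0); print(c)
chain([((p[0],p[1],150),down(80),4,"lift"),((c[0],c[1],150),down(16.8),10,"over")])
E
```

```text
[ 500.38101527 -541.91591116   25.21648149] [-1.79996941e+02 -1.28557711e-01  8.00032335e+01]
[ 547.28350034 -302.61725108    0.        ]
lift 4 x [0.0001, -0.0, -0.0624] [-0.0, -0.0011, 0.0] 
over 10 x [0.0456, -0.0236, -0.0] [-0.0, -0.0, 0.2206]
```

Emit:
{"fn": "send_rows", "kwargs": {
  "deltas": [
    [[0,0,-0.0624],[0,0,0]],
    [[0,0,-0.0624],[0,0,0]],
    [[0,0,-0.0624],[0,0,0]],
    [[0,0,-0.0624],[0,0,0]],
    [[0,0,0],[0,0,0]]
  ]
}}

```text
time_s: 33.3
ee_pos: [502.5, -544.0, 154.3]
ee_rot: [179.5, 0.2, 80.0]
force: [0.5, 0.3, 0.3]
gripper_width: 24.1
gripper_force: 25.0
```

Emit:
{"fn": "send_rows", "kwargs": {
  "deltas": [
    [[0.0456,-0.0236,0],[0,0,0.2206]],
    [[0.0456,-0.0236,0],[0,0,0.2206]],
    [[0.0456,-0.0236,0],[0,0,0.2206]],
    [[0.0456,-0.0236,0],[0,0,0.2206]],
    [[0.0456,-0.0236,0],[0,0,0.2206]],
    [[0.0456,-0.0236,0],[0,0,0.2206]],
    [[0.0456,-0.0236,0],[0,0,0.2206]],
    [[0.0456,-0.0236,0],[0,0,0.2206]],
    [[0.0456,-0.0236,0],[0,0,0.2206]],
    [[0.0456,-0.0236,0],[0,0,0.2206]]
  ]
}}

```text
time_s: 34.3
ee_pos: [547.0, -301.0, 148.1]
ee_rot: [-179.7, 0.0, 16.5]
force: [0.5, -0.2, -0.8]
gripper_width: 23.8
gripper_force: 25.0
```

Emit:
{"fn": "send_rows", "kwargs": {
  "deltas": [
    [[0,0,0],[0,0,0]],
    [[0,0,0],[0,0,0]]
  ]
}}

```text
time_s: 34.5
ee_pos: [547.0, -302.0, 148.4]
ee_rot: [-179.8, 0.0, 16.9]
force: [0.5, -0.3, -0.6]
gripper_width: 24.0
gripper_force: 25.0
```

```bash
python3 bars.py; python3 - <<'E'
from h import *
s=state(); p=s["ee_pos"]; print(p,s["ee_rot"],s["gripper_width"])
c=bed(11.2,-56,0)
chain([((c[0],c[1],62),down(16.8),4,"dn")])
E
```

```text
0.67 px [311. 281.] xy@15 [ 510.7 -254.7   15. ] yaw 115.7 size [11. 12.] tri []
0.65 px [340.8 269.4] xy@15 [ 534.  -317.2   15. ] yaw 107.6 size [ 8. 14.] tri []
0.53 px [281.4 273. ] xy@15 [ 528.4 -193.1   15. ] yaw 19.6 size [22. 11.] tri []
[ 546.66941987 -303.2845995   149.4229742 ] [-1.79836581e+02 -2.56133999e-02  1.67645297e+01] 23.835858574177493
dn 4 x [0.0004, -0.0002, 0.0437] [-0.0014, -0.0002, -0.0003]
```

Emit:
{"fn": "send_rows", "kwargs": {
  "deltas": [
    [[0.0004,-0.0002,0.0437],[0,0,0]],
    [[0.0004,-0.0002,0.0437],[0,0,0]],
    [[0.0004,-0.0002,0.0437],[0,0,0]],
    [[0.0004,-0.0002,0.0437],[0,0,0]],
    [[0,0,0],[0,0,0]],
    [[0,0,0],[0,0,0]]
  ]
}}

```text
time_s: 35.3
ee_pos: [547.8, -302.3, 62.7]
ee_rot: [-179.9, -0.1, 16.8]
force: [-0.2, -0.1, -0.7]
gripper_width: 23.8
gripper_force: 25.0
```

Emit:
{"fn": "send_rows", "kwargs": {
  "deltas": [
    [[0,0,0.006],[0,0,0]],
    [[0,0,0.006],[0,0,0]],
    [[0,0,0.006],[0,0,0]],
    [[0,0,0.006],[0,0,0]],
    [[0,0,0.006],[0,0,0]],
    [[0,0,0],[0,0,0]]
  ]
}}

```text
time_s: 35.9
ee_pos: [548.1, -301.7, 47.4]
ee_rot: [-179.9, -0.1, 16.8]
force: [0.0, 0.1, -1.3]
gripper_width: 23.9
gripper_force: 25.0
```

Emit:
{"fn": "send_rows", "kwargs": {
  "deltas": [
    [[0,0,0],[0,0,0]],
    [[0,0,0],[0,0,0]],
    [[0,0,0],[0,0,0]],
    [[0,0,0],[0,0,0]],
    [[0,0,0],[0,0,0]]
  ],
  "grip": 0.62
}}

```text
time_s: 36.4
ee_pos: [548.1, -301.7, 47.6]
ee_rot: [-179.9, -0.1, 16.8]
force: [0.5, 0.1, -0.1]
gripper_width: 34.7
gripper_force: 0.0
```

Emit:
{"fn": "send_rows", "kwargs": {
  "deltas": [
    [[0,0,-0.04],[0,0,0]],
    [[0,0,-0.08],[0,0,0]],
    [[0,0,-0.08],[0,0,0]],
    [[0,0,-0.06],[0,0,0]],
    [[0,0,0],[0,0,0]],
    [[0,0,0],[0,0,0]]
  ]
}}

```text
time_s: 37.0
ee_pos: [548.0, -302.1, 178.0]
ee_rot: [-179.9, -0.1, 16.8]
force: [0.1, -0.6, 0.1]
gripper_width: 34.7
gripper_force: 0.0
```

```bash
python3 - <<'E'
from h import *
p=state()["ee_pos"]
chain([((415.8,-180.5,185),down(-50),10,"lever over"),((415.8,-180.5,83),down(-50),4,"dn")])
E
```

```text
lever over 10 x [-0.0331, -0.0186, -0.0014] [-0.0005, -0.0001, 0.2332] 
dn 4 x [-0.0, -0.0, 0.051] [0.0, 0.0, 0.0]
```

Emit:
{"fn": "send_rows", "kwargs": {
  "deltas": [
    [[-0.0331,-0.0186,-0.0014],[0,0,0.2332]],
    [[-0.0331,-0.0186,-0.0014],[0,0,0.2332]],
    [[-0.0331,-0.0186,-0.0014],[0,0,0.2332]],
    [[-0.0331,-0.0186,-0.0014],[0,0,0.2332]],
    [[-0.0331,-0.0186,-0.0014],[0,0,0.2332]],
    [[-0.0331,-0.0186,-0.0014],[0,0,0.2332]],
    [[-0.0331,-0.0186,-0.0014],[0,0,0.2332]],
    [[-0.0331,-0.0186,-0.0014],[0,0,0.2332]],
    [[-0.0331,-0.0186,-0.0014],[0,0,0.2332]],
    [[-0.0331,-0.0186,-0.0014],[0,0,0.2332]]
  ],
  "grip": 0.3
}}

```text
time_s: 38.0
ee_pos: [414.2, -179.6, 183.1]
ee_rot: [-180.0, 0.3, -50.3]
force: [0.5, 0.0, 0.1]
gripper_width: 64.1
gripper_force: 0.0
```

Emit:
{"fn": "send_rows", "kwargs": {
  "deltas": [
    [[0,0,0],[0,0,0]],
    [[0,0,0],[0,0,0]],
    [[0,0,0],[0,0,0]]
  ]
}}

```text
time_s: 38.3
ee_pos: [416.1, -181.2, 184.2]
ee_rot: [-179.9, 0.1, -49.9]
force: [-0.5, 0.4, -0.6]
gripper_width: 64.1
gripper_force: 0.0
```

```bash
python3 bars.py t6; python3 - <<'E'
from h import *
s=state();print(s["ee_pos"],s["ee_rot"])
chain([((415.8,-180.5,83),down(-50),5,"dn")])
E
```

```text
0.97 px [307.3 269.5] xy@15 [ 534.9 -247.2   15. ] yaw 17.7 size [35. 13.] tri [[531.4, -247.5, 43.6], [532.3, -246.2, 31.3]]
0.79 px [334.3 260.1] xy@15 [ 553.9 -304.    15. ] yaw 16.4 size [36. 13.] tri [[550.0, -303.0, 44.4]]
0.71 px [281.1 276.6] xy@15 [ 520.9 -192.5   15. ] yaw 18.1 size [34. 12.] tri [[517.9, -194.6, 44.4]]
[ 416.09405551 -181.15750597  184.53358434] [-1.79900279e+02  1.18642410e-01 -5.00051234e+01]
dn 5 x [-0.0002, -0.0, 0.0406] [-0.0007, 0.0008, -0.0]
```

View pics/t6.png

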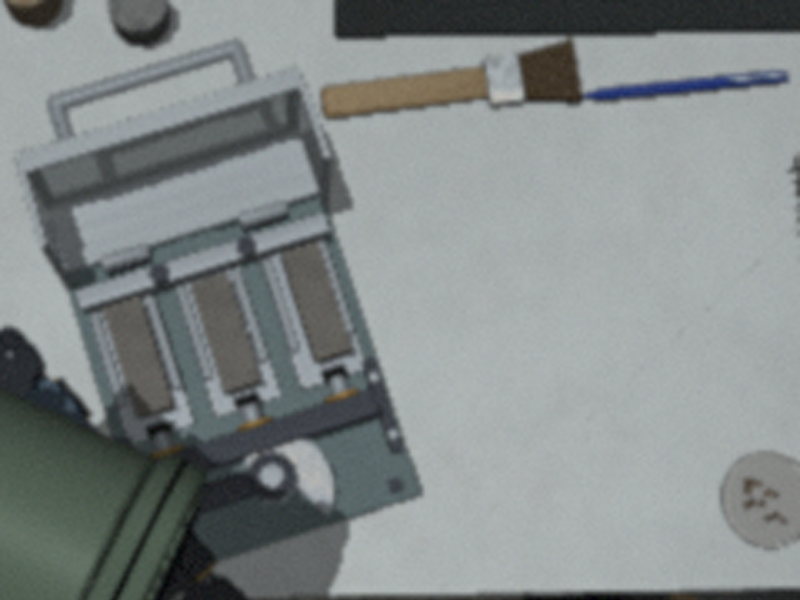

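Emit:
{"fn": "send_rows", "kwargs": {
  "deltas": [
    [[-0.0002,0,0.0406],[0,0,0]],
    [[-0.0002,0,0.0406],[0,0,0]],
    [[-0.0002,0,0.0406],[0,0,0]],
    [[-0.0002,0,0.0406],[0,0,0]],
    [[-0.0002,0,0.0406],[0,0,0]],
    [[0,0,0],[0,0,0]],
    [[0,0,0],[0,0,0]]
  ]
}}

```text
time_s: 39.2
ee_pos: [415.9, -180.3, 83.4]
ee_rot: [-179.9, 0.1, -50.0]
force: [1.2, -0.1, -0.1]
gripper_width: 63.7
gripper_force: 0.0
```

Emit:
{"fn": "send_rows", "kwargs": {
  "deltas": [
    [[0,0,0],[0,0,0]],
    [[0,0,0],[0,0,0]],
    [[0,0,0],[0,0,0]],
    [[0,0,0],[0,0,0]],
    [[0,0,0],[0,0,0]],
    [[0,0,0],[0,0,0]],
    [[0,0,0],[0,0,0]],
    [[0,0,0],[0,0,0]],
    [[0,0,0],[0,0,0]]
  ],
  "grip": 1,
  "grip_force": 20
}}

```text
time_s: 40.1
ee_pos: [414.9, -180.6, 83.4]
ee_rot: [-180.0, 0.1, -50.0]
force: [-3.2, -4.0, 3.3]
gripper_width: 18.4
gripper_force: 20.0
```

```bash
cat >> h.py <<'E'
PIV=np.array([444,-275.0,0])
def lever(th,r=99.5,z=83):
    a=np.radians(YAW+90)+th; return PIV+r*np.array([np.cos(a),np.sin(a),0])+np.array([0,0,z])
def lang(p):
    d=p-PIV; return np.arctan2(d[1],d[0])-np.radians(YAW+90), np.hypot(d[0],d[1])
E
python3 - <<'E'
from h import *
s=state(); print(lang(s["ee_pos"]),s["ee_pos"],s["force"])
z=s["ee_pos"][2]
chain([(lever(1.2,z=z),down(-50+68.7),16,"arc")])
E
```

```text
(np.float64(0.005929489872448235), np.float64(98.73695817035038)) [ 414.90191245 -180.64806197   83.38135815] [-3.22581559 -4.03014236  3.28375019]
arc 16 x [-0.0054, 0.0138, 0.0] [-0.0001, 0.0002, -0.1498]
```

Emit:
{"fn": "send_rows", "kwargs": {
  "deltas": [
    [[-0.0054,0.0138,0],[0,0,-0.15]],
    [[-0.0054,0.0138,0],[0,0,-0.15]],
    [[-0.0054,0.0138,0],[0,0,-0.15]],
    [[-0.0054,0.0138,0],[0,0,-0.15]],
    [[-0.0054,0.0138,0],[0,0,-0.15]],
    [[-0.0054,0.0138,0],[0,0,-0.15]],
    [[-0.0054,0.0138,0],[0,0,-0.15]],
    [[-0.0054,0.0138,0],[0,0,-0.15]],
    [[-0.0054,0.0138,0],[0,0,-0.15]],
    [[-0.0054,0.0138,0],[0,0,-0.15]]
  ]
}}

```text
time_s: 41.1
ee_pos: [358.8, -223.6, 83.4]
ee_rot: [-179.7, -0.0, -7.0]
force: [0.9, 4.3, 3.2]
gripper_width: 18.8
gripper_force: 20.0
```

Emit:
{"fn": "send_rows", "kwargs": {
  "deltas": [
    [[-0.0054,0.0138,0],[0,0,-0.15]],
    [[-0.0054,0.0138,0],[0,0,-0.15]],
    [[-0.0054,0.0138,0],[0,0,-0.15]],
    [[-0.0054,0.0138,0],[0,0,-0.15]],
    [[-0.0054,0.0138,0],[0,0,-0.15]],
    [[0,0,0],[0,0,0]],
    [[0,0,0],[0,0,0]]
  ]
}}

```text
time_s: 41.8
ee_pos: [345.7, -259.0, 83.4]
ee_rot: [-179.8, -0.0, 14.4]
force: [-2.6, 0.1, 4.2]
gripper_width: 18.3
gripper_force: 20.0
```

```bash
python3 bars.py t7; python3 - <<'E'
from h import *
s=state(); print(lang(s["ee_pos"]),s["ee_pos"],s["ee_rot"],s["force"])
E
```

```text
0.8 px [280.8 275.3] xy@15 [ 523.6 -192.    15. ] yaw 16.8 size [36. 13.] tri [[519.8, -193.9, 48.9]]
0.78 px [333.9 258.4] xy@15 [ 557.6 -303.2   15. ] yaw 17.2 size [33. 13.] tri [[553.0, -301.6, 46.9]]
0.62 px [306.5 266.7] xy@15 [ 540.9 -245.5   15. ] yaw 17.7 size [35. 12.] tri [[536.7, -245.5, 46.9]]
(np.float64(1.1161174276401447), np.float64(99.57056472094612)) [ 345.7245446  -258.99274464   83.33269298] [-1.79825870e+02 -2.41649393e-02  1.44597485e+01] [-2.68330556  1.36854414  5.67672085]
```

View pics/t7.png

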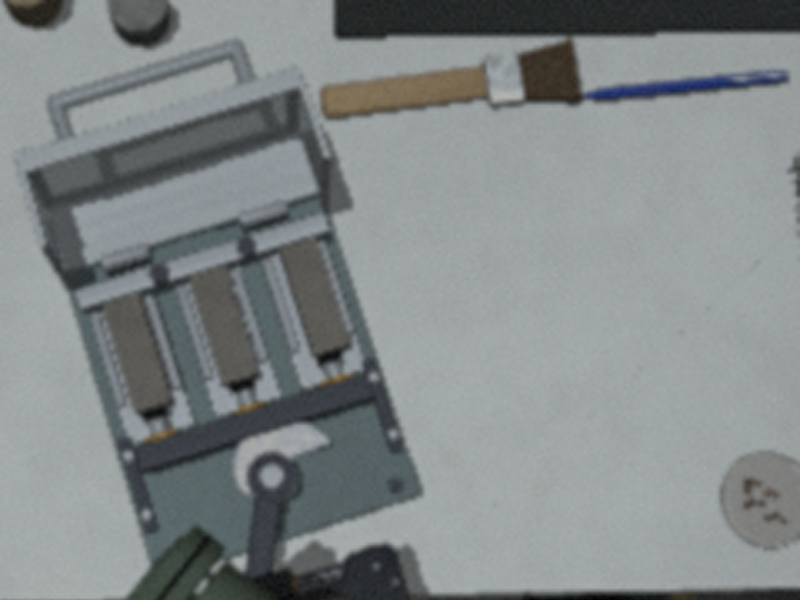

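The jaw has moved forward and the plungers are near or at the bars. Jaw front edge now runs crop (135,445) to (375,378), and the bar far ends are about at the stop. Next I measure the edges with profiles.

```bash
cat > prof.py <<'E'
from h import *
from scipy.ndimage import gaussian_filter1d as gf
def grabs(n=4): return np.mean([grab_frame("top").astype(np.float32).mean(2) for _ in range(n)],0)
def prof(im,ys,z,x0,x1):
    xs=np.arange(x0,x1,.25); A=[]
    for y in ys:
        uv=np.array([proj("top",bed(x,y,z)) for x in xs],np.float32)
        A.append(cv2.remap(im,uv[None,:,0],uv[None,:,1],cv2.INTER_LINEAR)[0])
    return xs,np.mean(A,0)
def edges(xs,p,k=3):
    g=gf(np.gradient(gf(p,3)),1); i=[j for j in range(2,len(g)-2) if abs(g[j])==abs(g[j-2:j+3]).max() and abs(g[j])>k*.3]
    return [(float(xs[j]),round(float(g[j]),1)) for j in i]
if __name__=="__main__":
    im=grabs()
    for y in(56,0,-56):
        print("bar",y,edges(*prof(im,y+np.arange(-6,6.1,1.5),46,-60,-5)),"far",edges(*prof(im,y+np.arange(-6,6.1,1.5),46,35,60)))
    for y in(35,25,-25,-35): print("jaw",y,edges(*prof(im,y+np.arange(-4,4.1,1),52,-65,-25)),"stop",edges(*prof(im,y+np.arange(-4,4.1,1),48,40,70)))
    s=state(); print(lang(s["ee_pos"]),s["force"])
E
python3 prof.py
```

```text
bar 56 [(-55.75, -3.3), (-51.25, 1.7), (-35.5, 2.2), (-24.5, -4.6), (-17.75, 3.6)] far [(53.5, 4.0)]
bar 0 [(-52.75, -5.8), (-35.0, 2.7), (-24.0, -4.9), (-17.5, 3.5)] far [(53.5, 3.7)]
bar -56 [(-55.25, -3.0), (-51.0, 1.6), (-35.0, 3.2), (-24.0, -4.5), (-17.5, 3.5)] far [(53.75, 4.0)]
jaw 35 [(-56.25, -3.2), (-51.5, 1.6), (-35.5, 2.6)] stop [(46.75, -2.6), (52.5, 3.7), (66.0, -3.4)]
jaw 25 [(-55.75, -3.4), (-51.5, 1.7), (-36.25, 2.2)] stop [(47.0, -2.8), (52.75, 2.4)]
jaw -25 [(-54.0, -5.5), (-36.25, 1.9)] stop [(47.5, -2.8), (53.0, 2.0)]
jaw -35 [(-63.5, -1.4), (-56.0, -3.7), (-51.5, 1.7), (-35.0, 4.0)] stop [(47.75, -3.2), (52.75, 4.6), (66.0, -3.7)]
(np.float64(1.115868946016752), np.float64(99.58318218274532)) [-2.8201869   0.77396072  5.49497779]
```

```bash
python3 - <<'E'
from prof import *
for f in("t2","t5","t6","t7"):
    c=cv2.imread(f"pics/{f}.png").astype(np.float32).mean(2)
    c=cv2.resize(c,(240,180),interpolation=cv2.INTER_AREA); im=np.zeros((480,640),np.float32); im[170:350,240:480]=c
    print(f)
    for y in(56,0,-56): print(" ch",y,edges(*prof(im,y+np.arange(-4,4.1,1),44,-52,-12)))
    for y in(25,-25,-35): print(" jaw",y,edges(*prof(im,y+np.arange(-4,4.1,1),52,-65,-25)),"stop",edges(*prof(im,y+np.arange(-4,4.1,1),48,40,70)))
E
```

```text
t2
 ch 56 [(-45.75, 2.5), (-33.5, -5.2), (-28.0, 6.9)]
 ch 0 [(-45.75, 2.4), (-33.5, -4.9), (-27.75, 6.8)]
 ch -56 [(-45.75, 2.4), (-33.25, -4.8), (-27.75, 6.5)]
 jaw 25 [(-61.5, 1.7), (-46.5, 2.0)] stop [(47.0, -3.0), (52.5, 2.6)]
 jaw -25 [(-63.75, -4.1), (-46.5, 2.0)] stop [(47.5, -3.0), (53.25, 2.0)]
 jaw -35 [(-61.5, 1.6), (-46.25, 2.1), (-34.25, 3.0)] stop [(47.5, -3.4), (52.75, 4.8), (65.75, -3.9)]
t5
 ch 56 [(-45.5, 2.4), (-33.5, -5.0), (-28.25, 6.3), (-22.75, -5.0), (-18.5, 1.5)]
 ch 0 [(-45.5, 2.2), (-33.5, -4.7), (-28.5, 3.9), (-24.25, -2.1), (-20.75, 1.8)]
 ch -56 [(-45.5, 2.3), (-33.5, -4.5), (-27.75, 6.2)]
 jaw 25 [(-61.5, 1.6), (-46.25, 1.9)] stop [(47.0, -2.8), (52.5, 2.5)]
 jaw -25 [(-63.75, -4.0), (-46.5, 2.0)] stop [(47.5, -2.7), (53.0, 2.1)]
 jaw -35 [(-61.5, 1.5), (-46.5, 1.9), (-34.25, 2.9)] stop [(47.75, -3.2), (52.75, 4.5), (65.75, -3.8)]
t6
 ch 56 [(-44.75, 1.3), (-33.5, -2.8), (-27.75, 3.8), (-22.5, -1.9), (-18.75, 1.4)]
 ch 0 [(-45.75, 2.2), (-33.25, -4.5), (-28.5, 4.0), (-24.5, -2.0), (-20.75, 1.8)]
 ch -56 [(-45.75, 2.2), (-33.25, -4.3), (-28.0, 5.3), (-23.5, -3.9), (-19.25, 1.8)]
 jaw 25 [(-61.5, 1.4), (-46.25, 2.0)] stop [(47.0, -2.8), (52.5, 2.4)]
 jaw -25 [(-63.75, -3.9), (-46.5, 1.9)] stop [(47.5, -2.8), (53.0, 1.9)]
 jaw -35 [(-61.5, 1.5), (-46.25, 1.9), (-34.25, 2.8)] stop [(47.5, -3.2), (52.75, 4.5), (65.75, -3.8)]
t7
 ch 56 [(-50.75, 1.3), (-35.5, 2.2), (-24.5, -5.0), (-17.75, 3.4)]
 ch 0 [(-51.0, -2.5), (-35.25, 2.5), (-24.0, -5.1), (-17.75, 3.6)]
 ch -56 [(-50.5, 1.1), (-35.0, 2.9), (-24.0, -4.6), (-17.5, 3.6)]
 jaw 25 [(-56.0, -3.2), (-51.5, 1.6), (-36.25, 2.1)] stop [(46.75, -2.6), (52.75, 2.5)]
 jaw -25 [(-54.25, -5.1), (-36.25, 1.8)] stop [(47.5, -2.8), (53.0, 1.9)]
 jaw -35 [(-63.25, -1.4), (-56.0, -3.4), (-51.5, 1.6), (-35.0, 3.8)] stop [(47.75, -3.1), (52.75, 4.3), (65.75, -3.5)]
```

```bash
python3 - <<'E'
from h import *
s=state(); z=s["ee_pos"][2]
chain([(lever(1.48,z=z),down(s["ee_rot"][2]+20.9),6,"arc")])
E
```

```text
arc 6 x [-0.0045, 0.0112, -0.0] [-0.001, -0.0003, -0.1216]
```

Emit:
{"fn": "send_rows", "kwargs": {
  "deltas": [
    [[-0.0045,0.0112,0],[0,0,-0.1216]],
    [[-0.0045,0.0112,0],[0,0,-0.1216]],
    [[-0.0045,0.0112,0],[0,0,-0.1216]],
    [[-0.0045,0.0112,0],[0,0,-0.1216]],
    [[-0.0045,0.0112,0],[0,0,-0.1216]],
    [[-0.0045,0.0112,0],[0,0,-0.1216]],
    [[0,0,0],[0,0,0]],
    [[0,0,0],[0,0,0]]
  ]
}}

```text
time_s: 43.0
ee_pos: [346.4, -294.5, 83.3]
ee_rot: [-179.8, -0.1, 35.3]
force: [-3.9, 2.4, 6.4]
gripper_width: 18.6
gripper_force: 20.0
```

```bash
python3 prof.py
```

```text
bar 56 [(-52.5, -3.2), (-48.0, 1.7), (-32.0, 2.5), (-24.25, -4.6), (-17.75, 3.5)] far [(53.5, 4.0)]
bar 0 [(-49.5, -5.5), (-31.75, 2.6), (-24.0, -5.0), (-17.5, 3.6)] far [(53.5, 3.7)]
bar -56 [(-52.25, -3.1), (-47.75, 1.7), (-32.0, 2.6), (-24.0, -4.5), (-17.5, 3.6)] far [(53.75, 3.9)]
jaw 35 [(-53.0, -3.3), (-48.25, 1.8), (-33.5, 3.2)] stop [(46.75, -2.7), (52.75, 3.7), (66.0, -3.4)]
jaw 25 [(-52.5, -3.4), (-48.25, 1.7), (-33.0, 2.4)] stop [(47.0, -2.8), (52.75, 2.5)]
jaw -25 [(-60.25, 3.9), (-50.5, -5.2), (-33.25, 1.9)] stop [(47.5, -2.8), (53.0, 2.0)]
jaw -35 [(-58.0, 1.3), (-52.5, -3.6), (-48.0, 1.7), (-33.25, 4.1)] stop [(48.0, -3.2), (52.75, 4.6), (66.0, -3.7)]
(np.float64(-4.808464951607283), np.float64(99.49141305291418)) [-3.7684548   2.43446233  6.56815155]
```

Emit:
{"fn": "send_rows", "kwargs": {
  "deltas": [
    [[0,0,0],[0,0,0]],
    [[0,0,0],[0,0,0]],
    [[0,0,0],[0,0,0]],
    [[0,0,0],[0,0,0]],
    [[0,0,-0.05],[0,0,0]],
    [[0,0,-0.09],[0,0,0]],
    [[0,0,-0.09],[0,0,0]],
    [[0,0,-0.09],[0,0,0]],
    [[0,0,0],[0,0,0]],
    [[0,0,0],[0,0,0]]
  ],
  "grip": 0.4
}}

```text
time_s: 44.2
ee_pos: [347.1, -295.9, 243.7]
ee_rot: [180.0, -0.1, 35.4]
force: [-0.7, -0.9, -1.4]
gripper_width: 54.6
gripper_force: 0.0
```

```bash
python3 prof.py; python3 - <<'E'
from h import *
im=grab_frame("scene"); cv2.imwrite("pics/s8.png",cv2.resize(im[140:400,180:500,::-1],(738,600),interpolation=2)); t=grab_frame("top"); cv2.imwrite("pics/t8.png",t[:,:,::-1])
b=lambda X:np.round([(X-O)@UX,(X-O)@UY,X[2]],1)
u=(240+146/3.333,170+75/3.333)
for z in(105,115,125): print("handle",z,b(atz("top",u,z)))
for n,u in(("plugT base",(249,170)),("plugS base",(282,176)),("beaker",(320,155)),("scope",(218,200)),("scopefront",(216,280)),("box L",(341,180))): print(n,np.round(atz("top",u,0)),b(atz("top",u,0)))
q=lambda x,z:O+x*UX-1.5*UY+np.array([0,0,z])
s=state(); print(s["ee_pos"])
chain([(s["ee_pos"]+[30,10,0],Ro.from_euler("xyz",s["ee_rot"],degrees=True),2),(q(200,240),down(16.8),11,"over"),(q(200,112),down(16.8),4,"dn"),(q(176,112),down(16.8),3,"touch")])
E
```

```text
bar 56 [(-52.5, -3.3), (-48.0, 1.7), (-32.0, 2.5), (-24.25, -4.6), (-17.75, 3.5)] far [(53.5, 4.0)]
bar 0 [(-49.5, -5.5), (-31.75, 2.6), (-23.75, -5.0), (-17.75, 3.4)] far [(53.5, 3.7)]
bar -56 [(-52.25, -3.1), (-47.75, 1.6), (-32.0, 2.5), (-24.0, -4.5), (-17.5, 3.6)] far [(53.75, 3.9)]
jaw 35 [(-53.0, -3.3), (-48.25, 1.8), (-33.75, 3.3)] stop [(46.75, -2.7), (52.75, 3.6), (66.0, -3.4)]
jaw 25 [(-52.75, -3.4), (-48.25, 1.8), (-33.0, 2.5)] stop [(47.0, -2.8), (52.5, 2.5)]
jaw -25 [(-60.0, 3.9), (-50.5, -5.2), (-33.25, 1.9)] stop [(47.5, -2.8), (53.0, 2.0)]
jaw -35 [(-58.0, 1.3), (-52.5, -3.7), (-48.0, 1.8), (-33.25, 4.1)] stop [(47.75, -3.1), (52.75, 4.6), (66.0, -3.7)]
(np.float64(-4.803586561224682), np.float64(99.84982663864)) [ 0.66699343 -0.51673521  0.20275757]
handle 105 [163.6  -1.  105. ]
handle 115 [160.8  -0.8 115. ]
handle 125 [158.   -0.6 125. ]
plugT base [ 757. -122.   -0.] [264.4  54.9  -0. ]
plugS base [ 743. -194.    0.] [229.6  -9.9   0. ]
beaker [ 789. -278.    0.] [ 250.2 -103.5    0. ]
scope [691. -56.   0.] [220.  137.8   0. ]
scopefront [517. -54.   0.] [ 54.3 188.9   0. ]
box L [ 732. -323.    0.] [ 182.1 -129.8    0. ]
[ 346.39855714 -295.25445743  241.68224347]
 2 x [0.0303, 0.0092, -0.0] [0.0, 0.0, 0.0] 
over 11 x [0.0621, 0.013, 0.0003] [-0.0009, -0.0001, 0.0589] 
dn 4 x [0.0, -0.0, 0.064] [0.0, 0.0, 0.0] 
touch 3 x [-0.016, 0.0, 0.0] [0.0, 0.0, 0.0]
```

View pics/s8.png

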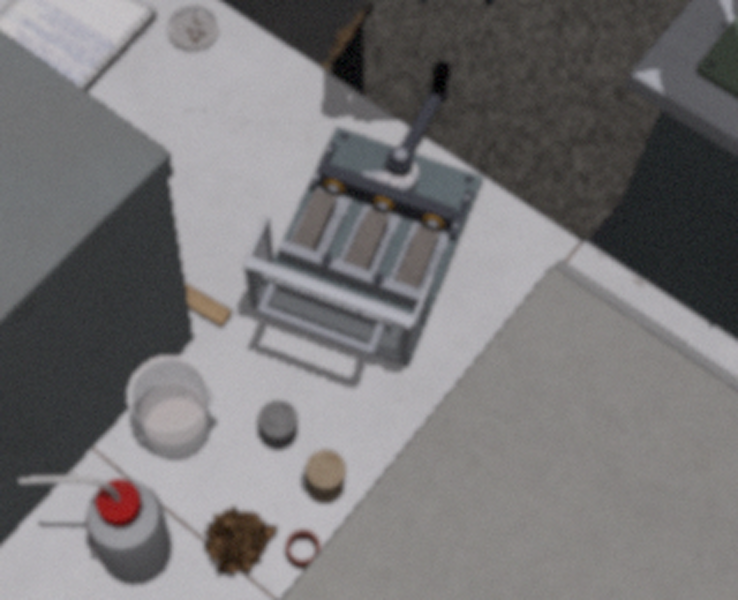

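The scene crop shows the hood open with its handle around (310,350), three bars clamped, and the lever at about 1.5 rad. The short plug stands at (278,425), clear of the route.

Emit:
{"fn": "send_rows", "kwargs": {
  "deltas": [
    [[0.0303,0.0092,0],[0,0,0]],
    [[0.0303,0.0092,0],[0,0,0]],
    [[0,0,0],[0,0,0]]
  ],
  "grip": 1
}}

```text
time_s: 44.8
ee_pos: [379.2, -285.0, 242.8]
ee_rot: [-179.9, -0.2, 35.5]
force: [0.0, -0.9, 0.9]
gripper_width: 33.7
gripper_force: 0.0
```

Emit:
{"fn": "send_rows", "kwargs": {
  "deltas": [
    [[0.0621,0.013,0],[0,0,0.0589]],
    [[0.0621,0.013,0],[0,0,0.0589]],
    [[0.0621,0.013,0],[0,0,0.0589]],
    [[0.0621,0.013,0],[0,0,0.0589]],
    [[0.0621,0.013,0],[0,0,0.0589]],
    [[0.0621,0.013,0],[0,0,0.0589]],
    [[0.0621,0.013,0],[0,0,0.0589]],
    [[0.0621,0.013,0],[0,0,0.0589]],
    [[0.0621,0.013,0],[0,0,0.0589]],
    [[0.0621,0.013,0],[0,0,0.0589]]
  ]
}}

```text
time_s: 45.8
ee_pos: [682.3, -197.8, 242.9]
ee_rot: [-179.9, -0.0, 18.5]
force: [-0.5, -1.3, 0.1]
gripper_width: 0.7
gripper_force: 0.0
```

Emit:
{"fn": "send_rows", "kwargs": {
  "deltas": [
    [[0.0621,0.013,0],[0,0,0.0589]],
    [[0,0,0],[0,0,0]],
    [[0,0,0],[0,0,0]],
    [[0,0,0],[0,0,0]]
  ]
}}

```text
time_s: 46.2
ee_pos: [711.6, -195.1, 243.3]
ee_rot: [-179.8, 0.0, 16.8]
force: [0.1, -0.4, 0.9]
gripper_width: 0.2
gripper_force: 0.0
```

```bash
python3 - <<'E'
from h import *
q=lambda x,z:O+x*UX-1.5*UY+np.array([0,0,z])
s=state(); print(s["ee_pos"],s["ee_rot"],s["qpos"],(s["ee_pos"]-O)@UX,(s["ee_pos"]-O)@UY)
st=[(q(200,110),down(16.8),5,"dn")]
H=78
for th in(1.66,1.4,1.1,.85,.6):
    x=-92*np.cos(th)+79*np.sin(th)+H; z=92*np.sin(th)+79*np.cos(th)+30
    st.append((q(x+18,z-5),down(16.8),5,"th%.2f"%th))
chain(st)
E
```

```text
[ 711.55078097 -195.10194871  243.25483044] [-1.79844372e+02  2.49849326e-05  1.68061038e+01] [-16.2831617   33.44877106  62.6234702    0.13108996  84.01275981
  56.89696425] 199.53161160239796 -1.8519720550736025
dn 5 x [0.0002, -0.0001, 0.0533] [-0.0011, 0.0, 0.0] 
th1.66 5 x [-0.0068, -0.0, 0.0002] [0.0, 0.0, 0.0] 
th1.40 5 x [-0.0099, -0.0, -0.0078] [0.0, 0.0, 0.0] 
th1.10 5 x [-0.0134, 0.0, -0.0055] [0.0, 0.0, 0.0] 
th0.85 5 x [-0.012, -0.0, -0.0014] [0.0, 0.0, 0.0] 
th0.60 5 x [-0.012, -0.0, 0.0016] [0.0, 0.0, 0.0]
```

Emit:
{"fn": "send_rows", "kwargs": {
  "deltas": [
    [[0,0,0.0533],[0,0,0]],
    [[0,0,0.0533],[0,0,0]],
    [[0,0,0.0533],[0,0,0]],
    [[0,0,0.0533],[0,0,0]],
    [[0,0,0.0533],[0,0,0]],
    [[0,0,0],[0,0,0]]
  ]
}}

```text
time_s: 46.8
ee_pos: [708.8, -194.4, 106.4]
ee_rot: [-179.6, 0.4, 16.8]
force: [-0.8, 0.7, 1.2]
gripper_width: 0.4
gripper_force: 0.0
```

Emit:
{"fn": "send_rows", "kwargs": {
  "deltas": [
    [[-0.0068,0,0],[0,0,0]],
    [[-0.0068,0,0],[0,0,0]],
    [[-0.0068,0,0],[0,0,0]],
    [[-0.0068,0,0],[0,0,0]],
    [[-0.0068,0,0],[0,0,0]],
    [[-0.0099,0,-0.0078],[0,0,0]],
    [[-0.0099,0,-0.0078],[0,0,0]],
    [[-0.0099,0,-0.0078],[0,0,0]],
    [[-0.0099,0,-0.0078],[0,0,0]],
    [[-0.0099,0,-0.0078],[0,0,0]]
  ]
}}

```text
time_s: 47.8
ee_pos: [672.7, -206.9, 130.7]
ee_rot: [-179.9, -0.2, 16.8]
force: [3.4, 2.1, 2.5]
gripper_width: 0.2
gripper_force: 2.0
```

Contact made, about 4 N. I keep dragging.

Emit:
{"fn": "send_rows", "kwargs": {
  "deltas": [
    [[-0.0134,0,-0.0055],[0,0,0]],
    [[-0.0134,0,-0.0055],[0,0,0]],
    [[-0.0134,0,-0.0055],[0,0,0]],
    [[-0.0134,0,-0.0055],[0,0,0]],
    [[-0.0134,0,-0.0055],[0,0,0]],
    [[-0.012,0,-0.0014],[0,0,0]],
    [[-0.012,0,-0.0014],[0,0,0]],
    [[-0.012,0,-0.0014],[0,0,0]],
    [[-0.012,0,-0.0014],[0,0,0]],
    [[-0.012,0,-0.0014],[0,0,0]]
  ]
}}

```text
time_s: 48.8
ee_pos: [610.8, -225.3, 146.4]
ee_rot: [-179.8, -0.0, 16.8]
force: [-0.2, 1.0, -1.3]
gripper_width: 0.6
gripper_force: 0.4
```

Emit:
{"fn": "send_rows", "kwargs": {
  "deltas": [
    [[-0.012,0,0.0016],[0,0,0]],
    [[-0.012,0,0.0016],[0,0,0]],
    [[-0.012,0,0.0016],[0,0,0]],
    [[-0.012,0,0.0016],[0,0,0]],
    [[-0.012,0,0.0016],[0,0,0]],
    [[0,0,0],[0,0,0]],
    [[0,0,0],[0,0,0]]
  ]
}}

```text
time_s: 49.5
ee_pos: [582.7, -234.0, 142.7]
ee_rot: [-179.9, -0.1, 16.8]
force: [-0.1, 0.0, -0.0]
gripper_width: 0.4
gripper_force: 0.0
```

Emit:
{"fn": "send_rows", "kwargs": {
  "deltas": [
    [[0,0,-0.06],[0,0,0]],
    [[0,0,-0.06],[0,0,0]],
    [[0,0,-0.06],[0,0,0]],
    [[0,0,0],[0,0,0]],
    [[0,0,0],[0,0,0]],
    [[0,0,0],[0,0,0]],
    [[0,0,0],[0,0,0]],
    [[0,0,0],[0,0,0]],
    [[0,0,0],[0,0,0]],
    [[0,0,0],[0,0,0]]
  ]
}}

```text
time_s: 50.5
ee_pos: [582.8, -234.2, 232.3]
ee_rot: [-179.8, -0.0, 16.8]
force: [0.2, -0.7, 0.2]
gripper_width: 0.7
gripper_force: 0.0
```

Emit:
{"fn": "send_rows", "kwargs": {
  "deltas": [
    [[-0.05,0.08,-0.02],[0,0,0]],
    [[-0.05,0.08,-0.02],[0,0,0]],
    [[-0.05,0.08,-0.02],[0,0,0]],
    [[-0.05,0.08,-0.02],[0,0,0]],
    [[-0.05,0.08,0],[0,0,0]],
    [[-0.05,0.08,0],[0,0,0]],
    [[0,0,0],[0,0,0]],
    [[0,0,0],[0,0,0]],
    [[0,0,0],[0,0,0]],
    [[0,0,0],[0,0,0]]
  ]
}}

```text
time_s: 51.5
ee_pos: [509.3, -506.0, 272.3]
ee_rot: [-179.9, -0.1, 16.9]
force: [-0.1, -0.1, -0.0]
gripper_width: 0.7
gripper_force: 0.0
```

```bash
python3 prof.py; python3 - <<'E'
from h import *
s=grab_frame("scene")[140:340,230:430,::-1]; t=grab_frame("top")[180:380,230:430,::-1]
cv2.imwrite("pics/b9.png",np.hstack([cv2.resize(x,(400,400),interpolation=2) for x in(t,s)]))
E
```

```text
bar 56 [(-52.5, -3.5), (-48.0, 1.7), (-27.5, 4.5), (-23.75, -1.3), (-20.5, 3.0), (-14.75, -4.1), (-8.75, 2.5)] far []
bar 0 [(-49.5, -5.8), (-27.5, 4.7), (-23.75, -1.6), (-20.5, 2.6), (-15.75, -4.3), (-8.5, 2.9)] far []
bar -56 [(-52.25, -3.2), (-47.75, 1.7), (-27.75, 4.6), (-23.75, -1.3), (-20.25, 3.0), (-14.5, -5.0), (-9.0, 2.9)] far []
jaw 35 [(-53.0, -3.5), (-48.5, 1.9), (-28.25, 5.2)] stop []
jaw 25 [(-52.75, -3.7), (-48.25, 1.8), (-28.25, 5.4)] stop []
jaw -25 [(-60.0, 4.0), (-50.5, -5.4), (-28.25, 5.8)] stop []
jaw -35 [(-58.0, 1.3), (-52.5, -3.8), (-48.0, 1.8), (-27.75, 4.5)] stop []
(np.float64(-3.1606158242479863), np.float64(240.4452388632406)) [ 0.9575904  -0.07249109 -0.7766438 ]
```

View pics/b9.png

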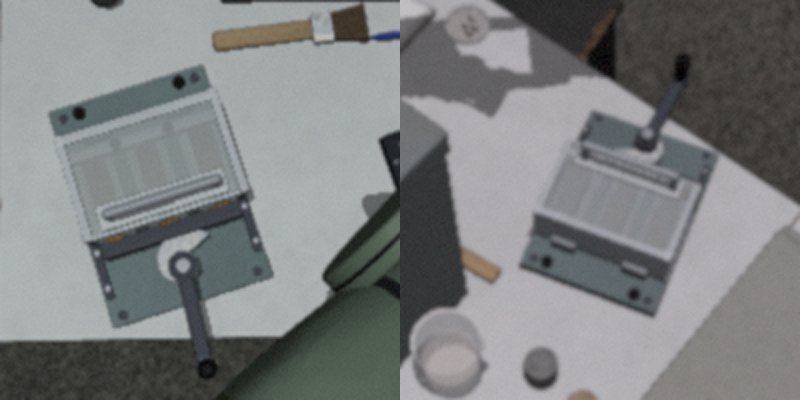

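The hood is down and all bars are still clamped. I wait a bit, then compare its edge positions with the first image, when it was shut.

Emit:
{"fn": "send_rows", "kwargs": {
  "deltas": [
    [[0,0,0],[0,0,0]],
    [[0,0,0],[0,0,0]],
    [[0,0,0],[0,0,0]],
    [[0,0,0],[0,0,0]],
    [[0,0,0],[0,0,0]],
    [[0,0,0],[0,0,0]],
    [[0,0,0],[0,0,0]],
    [[0,0,0],[0,0,0]],
    [[0,0,0],[0,0,0]],
    [[0,0,0],[0,0,0]]
  ]
}}

```text
time_s: 52.8
ee_pos: [508.6, -507.4, 271.9]
ee_rot: [-179.9, -0.1, 16.8]
force: [-0.4, -0.8, 0.3]
gripper_width: 0.5
gripper_force: 0.0
```

```bash
python3 - <<'E'
from prof import *
a=cv2.imread("pics/top0.png").astype(np.float32).mean(2); b=grabs(3)
for im in(a,b):
    print([edges(*prof(im,y+np.arange(-4,4.1,1),106,-45,5)) for y in(40,-40)])
sa=cv2.imread("pics/scene0.png").astype(np.float32).mean(2); sb=grab_frame("scene").astype(np.float32).mean(2)
w=np.s_[205:282,295:385]
print(cv2.phaseCorrelate(sa[w].copy(),sb[w].copy()),cv2.phaseCorrelate(a[240:290,262:352].copy(),b[240:290,262:352].copy()))
print(state()["time_s"])
E
```

```text
[[(-36.5, 1.4), (-32.25, 4.4), (-28.75, -1.1), (-25.75, 2.3), (-21.25, -4.4), (-14.5, 3.0), (-10.25, -1.2), (-6.5, 2.1), (-3.0, -1.2)], [(-36.25, 1.4), (-31.75, 4.1), (-25.25, 2.2), (-19.75, -4.6), (-14.5, 2.9), (-10.0, -1.4), (-6.5, 2.2)]]
[[(-32.25, 4.5), (-28.75, -1.1), (-25.75, 2.3), (-21.25, -4.6), (-14.25, 3.1), (-10.0, -1.3), (-6.5, 2.3), (-3.0, -1.4)], [(-32.0, 4.3), (-28.25, -0.9), (-25.25, 2.5), (-19.75, -4.8), (-14.25, 3.1), (-10.0, -1.4), (-6.25, 2.3), (-2.75, -1.2)]]
((-0.02280040621127455, 0.04097687983968257), 0.9570497107505799) ((-0.03821528808008878, 0.02611674010367082), 0.9865655445522732)
53.0
```

The hood edges match the initial shut state to within 0.05 px. I hand the job in.

```bash
python3 -c "
from workcell import *
print(job_done())"
```

```text
the job is handed in; nothing more can be done
None
```

I handed the job in at about 53 s: all three bars lie in their own channels against the end stop, plungers pushed in roughly 3.3–4.7 mm by image measurement (contact forces not read directly), and the hood is shut; no verdict came back.

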